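# Put the washed coffee dripper back together on the mug

## Task

The four washed parts of the single-cup metal coffee dripper are drying on the mat; put it together on the green mug, ready for the morning. In this order: the base plate on the mug with its collar in the mouth, the chamber upright in the plate's raised ring, the press standing on the chamber's floor with its knob up, and last the lid over the chamber, fully down. Let go of each part once it sits; lower every part into place rather than dropping it, and leave the mug, the small cup, the spoon and the coffee packet where they stand.

Things in the scene. Friction and masses are not known exactly. Their poses are not given: they have to be found in the camera images.
- base_plate: steel base plate, loose, right way up. Round. Origin: centre of underside, z up. Collar 46-52 mm dia (z 0-7 mm) drops into the mug; 96 mm flange (z 7-9) rests on its rim; raised ring above, up to z=25, flaring: outside 58 to 63 mm dia, inside 54 (floor, z=10) to 59. Grip outside the ring (63 mm), fingertips just above the flange. 90 g. Seated: origin 7 mm below mug rim.
- chamber: steel chamber: tapered open pot, loose, upright. Origin: centre of underside, z up. 53 mm high; outside dia 49 (foot) to 57 mm (rim), inside 47 (floor, z=3) to 53. Two wire ears stand out to 42 mm from the centre along its own +x and -x at z 32-38: grip across its y axis near the rim. About 80 g. Stands inside the plate's ring, origin 10 mm above the plate's.
- press: steel press, loose, standing: a perforated disc, 41 mm dia, 3 mm thick, with a thin stalk and on it a round knob, 13 mm dia, z 46 to 66 mm, to grip. Origin: centre of the disc's underside, z up along the stalk. 50 g. Stands on the chamber's floor: origin 3 mm above the chamber's; the knob then ends 16 mm above the chamber's rim.
- lid: steel hat-shaped lid, loose, right way up. Round. Origin: centre of its mouth (underside), z up. Skirt 73 mm dia (inside 69 at the mouth, 64 at z=10, where a shoulder rests on the chamber's rim); hollow dome 46-41 mm dia to z=32 (clear inside to z=30, room for the press's knob); black knob 16 mm dia, z 33-46, to grip. 70 g. Seated: origin 43 mm above the chamber's.
- mug: green mug on the white tray, loose, 81 mm dia, 94 mm high, handle on its own -y side. Origin: on its underside, 19 mm off the mug's axis towards the handle; z up. The dripper goes on it; it stays where it is.
- mug_mouth (a point): centre of the green mug's mouth at rim height (94 mm above its underside), z up. Clear inside diameter at least 62 mm.
- small_cup: small dark grey and white espresso cup on the white tray, 53 mm high: not for use now, to be left alone.
- coffee_bag: dark blue coffee packet, 37 x 64 x 94 mm, standing behind the work: leave alone.
- spoon: steel teaspoon, 130 mm long, lying behind the tray: leave alone.
- drying_mat: flat blue-green ribbed drying mat, 250 x 300 mm, 5 mm thick, fixed; origin at the centre of its underside. The four parts stand on it.
Mind the look-alikes: they are no part of the job. What is shaped like the press but red is not meant.

How it is judged:
By the outcome, as a careful person would: the job done as asked, in the order asked, and still so for the second after the job is handed in, with the robot touching nothing.
It also fails if it takes over 125 s, if anything falls off the work surface, if the arm or the gripper's body presses on something with over 40 N, if the wrist force passes 120 N, or if a joint passes its speed limit or range.

## Robot

A 6-joint arm with a two-finger parallel gripper is mounted at the origin on a cart in front of the work surface, level with it; the furniture and walls round the work are solid. World frame = base frame: x ahead of the robot, y to its left, z up, the work surface at z = 0. Lengths are in m, angles in rad, forces in N, time in s.
With the tool pointing down it reaches from about 0.425 to 0.95 m from the base axis. Payload 3.5 kg.
Tool frame: the origin (TCP) lies midway between the tips of the shut fingers; the grasp point (between the pads) lies 19 mm behind it; z points along the fingers, y is the direction in which the jaws open and shut (so a half turn about z gives the same grasp; the last joint's range is limited). The gripper opens to 85 mm and grips with 20 to 120 N. Pads are 22 mm wide; open, the fingers measure 114 mm over their backs; the gripper's body (76 mm by 85 mm) begins 54 mm behind the grasp point. The pads swing forward as they close: fully open they stand 13 mm farther back than shut.
Start: joints at [1.154, 0.286, 1.577, -0, 1.279, -0.15], TCP at [0.178, 0.651, 0.231] pointing down, gripper open.
Joint ranges: [-2.77, 2.77], [-0.9, 2.22], [0.21, 2.48], [-1.53, 4.67], [0.24, 2.81], [-2.84, 2.84]. Speed limits (rad/s): [2.79, 2.79, 3.14, 3.14, 3.14, 3.14].

## Interface

Orientations are given as a unit quaternion [x, y, z, w].
In Python, from plant import ctrl gives the robot as it stands.
- The arm moves only by the tool apply_moves, never from a script. Its argument "moves" is a list that holds one entry, the list of rows, each a list of 7 numbers: the shift along the tool's x, y, z in m, then the turn, a rotation vector about the tool's x, y, z in degrees, then the gripper's target within -1 to 1 (shut at 1, half-way at 0, fully open at -1). In form: [[[tx, ty, tz, ax, ay, az, hand], ...]]. A call has 1 to 12 rows; each row shifts and turns the pose as measured when the row begins, along the tool's axes as they then stand; what a row does not reach is not made up. A row lasts 1/10 s, in which the tool goes at most 50 mm and 8.59 degrees, less where a joint would pass 70% of its speed; a pose out of reach is approached as far as the arm can. A call with a gripper value outside its range is refused whole. The fingers move at their own pace and stop on an object; "force" is the grip in N (left out, the last holds). Time passes only in rows, so rows that do not move let the fingers close. It gives the time, the measured TCP pose, the force and the opening at its end, in the units of the state.
- ctrl.get_state(): the state, without advancing time (a new reading comes with each control period).
- ctrl.read_camera(name): name is "scene" or "top" or "wrist"; returns the picture (420x560x3 uint8, red, green, blue); there is no depth.
- ctrl.get_calibration(name): a dict with "camera_matrix" (3x3 intrinsics, pixels), "k1" (the pictures are not rectified: a ray, as slopes to the right and down, at radius r is drawn at 1 + k1 r^2 times it, then the intrinsics apply), "cam_to_world" (4x4, takes a point from camera to world coordinates). Camera axes: x right, y up, looking along -z (the intrinsics and any distortion apply to the point x, -y, -z); pixel columns grow to the right and rows downward; lengths in m; the calibration is good to about 2 mm. A picture is of the moment at which its call begins: read the wrist's pose just before it. get_calibration takes no time and is no camera call; for the wrist camera it gives the pose at the moment of the call.
- ctrl.sign_off(): hands the job in, once; it reports no verdict.
The state is a dict: "time": time; "qpos": joint angles; "dq": joint speeds; "joint_efforts": joint torques, N m; "eef_pos": TCP position; "tcp_rot": TCP orientation; "contact_force": force on the tool from outside, world axes, zero at the start; "wrist_torque": the same for the moment, N m; "opening": opening from 0.0 (shut) to 1.0 (fully open).
Only numpy, scipy, OpenCV 4.12 (cv2) and the standard library are available. Lean on these libraries where they do the work, as an engineer would, in place of code of your own. Each camera call takes 0.05 s, during which the arm holds its last target. There are 200 camera calls.

## Working session

There is one attempt and no reset: what is moved stays moved. The work goes in short steps, Python scripts to look and compute and a tool call to move; the robot and the scene stay as the last step left them, time stands still between calls to the robot, and variables do not carry over. Pictures are saved under pics/ and viewed, about 12 in all and at most 16, crops included, and the job is handed in when it is done.

Besides the shell and the picture viewer there is one more tool, called after ">>>" as name(argument=value, ...) on one line, values as JSON. apply_moves: Moves the arm, as the interface text tells. Its arguments: {"type":"object","properties":{"moves":{"type":"array","items":{"type":"array","items":{"type":"array","items":{"type":"number"}}}},"force":{"type":"number"}},"required":["moves"]}

```bash
ls; mkdir -p pics
cat > h.py <<'E'
import numpy as np, cv2
from plant import ctrl
def snap(n,f):
    im=ctrl.read_camera(n)[:,:,::-1].copy(); cv2.imwrite(f'pics/{f}.png',im); return im
def ray(n,u,v,cal=None):
    c=cal or ctrl.get_calibration(n); K=np.array(c['camera_matrix'],float)
    p=np.array([(u-K[0,2])/K[0,0],(v-K[1,2])/K[1,1]]); q=p.copy()
    for _ in range(20): q=p/(1+c['k1']*(q@q))
    T=np.array(c['cam_to_world']); d=T[:3,:3]@np.array([q[0],-q[1],-1]); return T[:3,3],d
def onz(n,u,v,z,cal=None):
    o,d=ray(n,u,v,cal); return o+d*(z-o[2])/d[2]
def proj(n,P,cal=None):
    c=cal or ctrl.get_calibration(n); K=np.array(c['camera_matrix'],float);T=np.array(c['cam_to_world'])
    x=T[:3,:3].T@(np.array(P)-T[:3,3]); q=np.array([x[0],-x[1]])/-x[2]; q=q*(1+c['k1']*(q@q))
    return K[0,0]*q[0]+K[0,2],K[1,1]*q[1]+K[1,2]
E
python3 - <<'E'
from h import *
for n in('scene','top'):
    snap(n,n); c=ctrl.get_calibration(n); print(n,c)
print(ctrl.get_state())
E
```

```text
pics
scene {'camera_matrix': array([[394.97222417,   0.        , 278.00660309],
       [  0.        , 394.97222417, 205.6157121 ],
       [  0.        ,   0.        ,   1.        ]]), 'k1': 0.03406035020027328, 'cam_to_world': array([[-0.86199548,  0.32658825, -0.38769048,  0.17045001],
       [-0.50673147, -0.53451943,  0.67639648,  0.55275444],
       [ 0.01367505,  0.77950567,  0.62624588,  0.69197231],
       [ 0.        ,  0.        ,  0.        ,  1.        ]])}
top {'camera_matrix': array([[540.72689902,   0.        , 277.5707813 ],
       [  0.        , 540.72689902, 207.35359977],
       [  0.        ,   0.        ,   1.        ]]), 'k1': -0.015696433461138144, 'cam_to_world': array([[-0.41989402,  0.88072584, -0.21911414,  0.22953862],
       [-0.90756379, -0.40637245,  0.10577996,  0.05873347],
       [ 0.00412119,  0.24327643,  0.96994824,  1.59137792],
       [ 0.        ,  0.        ,  0.        ,  1.        ]])}
{'time': 0.1, 'qpos': array([ 1.15399288e+00,  2.87110600e-01,  1.57801674e+00,  3.26429472e-05,
        1.27859261e+00, -1.50010821e-01]), 'dq': array([-0.00173587, -0.00079965, -0.00336584, -0.00018016, -0.00043267,
        0.0003396 ]), 'joint_efforts': array([ 5.35205527e-04, -4.07295012e+01, -2.93699795e+01, -1.50548844e-04,
        3.43803164e-03,  2.35461975e-06]), 'eef_pos': array([0.17768787, 0.65058697, 0.23007065]), 'tcp_rot': array([ 1.33005645e-01,  9.91114709e-01, -1.01684742e-03, -3.12427387e-04]), 'contact_force': array([ 0.50877778,  0.17137144, -0.32427303]), 'wrist_torque': array([-0.02484572, -0.0264789 , -0.02682175]), 'opening': 1.0006038158151704}
```

View pics/top.png

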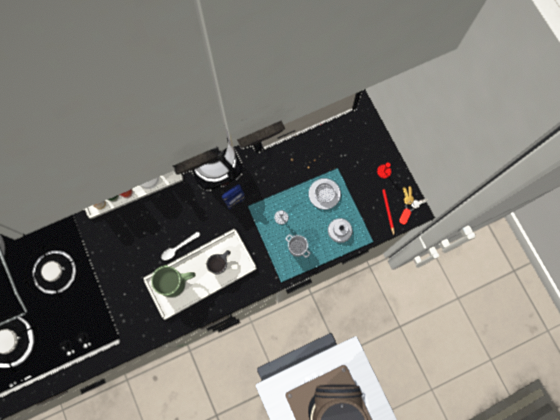

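View pics/scene.png

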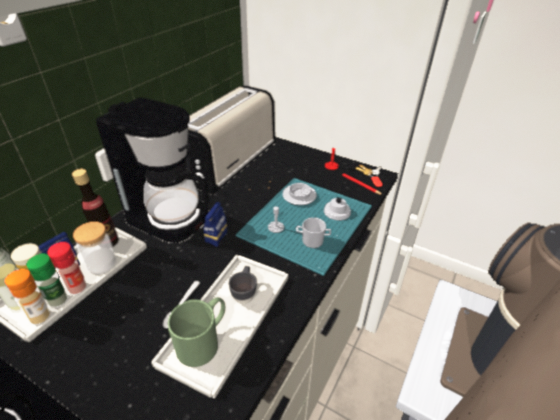

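Candidates (top view): press = steel (281,217) vs. the red look-alike (384,170). Plate (324,194), lid (340,230), chamber (298,243). Mug (169,281) green vs. small dark cup (218,263). The next crop checks the choice.

Run:
```python
from h import *
im=cv2.imread('pics/top.png'); sc=cv2.imread('pics/scene.png')
a=cv2.resize(im[160:330,135:395],None,fx=3,fy=3,interpolation=cv2.INTER_CUBIC)
cv2.imwrite('pics/topc.png',a)
b=cv2.resize(sc[165:285,220:400],None,fx=4,fy=4,interpolation=cv2.INTER_CUBIC)
cv2.imwrite('pics/scc.png',b)
for n,u,v,z in [('plate',324,194,.025),('press',281,217,.035),('chamber',298,243,.05),('lid',340,230,.03),('mug',169,281,.09),('handle',188,274,.07),('cup',218,263,.05),('mat',311,226,.005)]: print(n,onz('top',u,v,z).round(3))
```

```text
plate [ 0.562 -0.256  0.025]
press [ 0.55  -0.108  0.035]
chamber [ 0.457 -0.118  0.05 ]
lid [ 0.443 -0.25   0.03 ]
mug [0.504 0.256 0.09 ]
handle [0.503 0.203 0.07 ]
cup [0.5   0.115 0.05 ]
mat [ 0.494 -0.181  0.005]
```

View pics/topc.png

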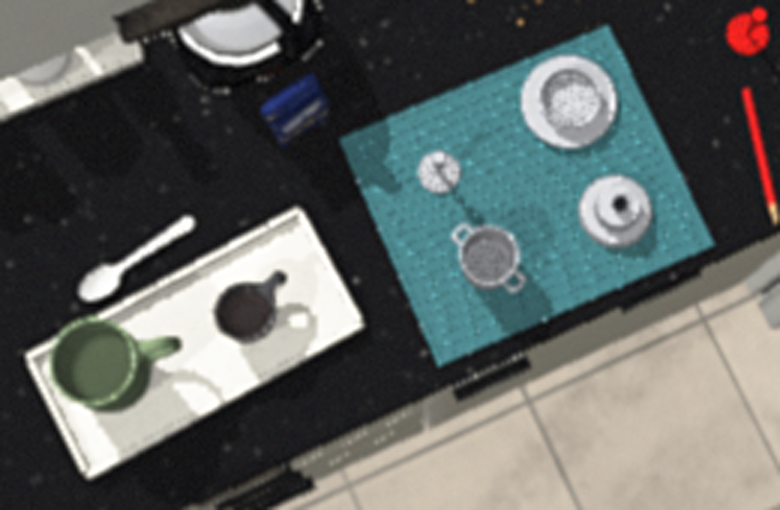

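View pics/scc.png

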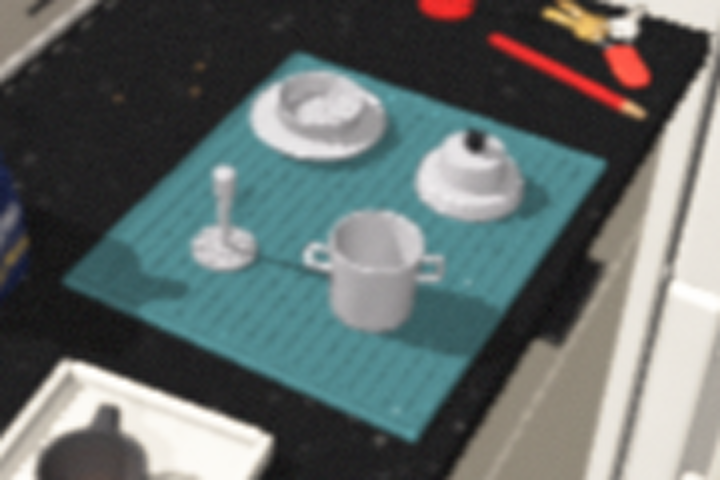

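The crop confirms it: the steel press at crop (439,172), plate (570,102), lid with black knob (616,211), chamber (490,256) with ears at (462,236) and (514,281). The red object at (748,32) is the look-alike. First I fly over the mug to look at it on the way.

```bash
cat >> h.py <<'E'
def go(p,yaw=None):
    s=ctrl.get_state(); q=s['tcp_rot']; from scipy.spatial.transform import Rotation as R
    M=R.from_quat(q).as_matrix(); th=np.degrees(np.arctan2(M[1,1],M[0,1]))
    print('t',round(s['time'],1),'at',s['eef_pos'].round(4),'yaw_y',th.round(2),'tilt',(M[:,2]).round(4),'open',round(s['opening'],3),'F',s['contact_force'].round(1),'q',s['qpos'].round(2))
    d=M.T@(np.array(p)-s['eef_pos']); print('tool shift mm',(d*1000).round(1))
    if yaw is not None: print('az',round((th-yaw+90)%180-90,1))
E
python3 - <<'E'
from h import *
a=onz('top',289,238.7,.04);b=onz('top',306.3,253.7,.04);d=b-a
print('ears',np.degrees(np.arctan2(d[1],d[0])),a,b)
a=onz('top',169,281,.08);b=onz('top',190,274,.08);d=b-a
print('handle',np.degrees(np.arctan2(d[1],d[0])))
go([.43,.24,.33],90)
print(ctrl.get_calibration('wrist'))
E
```

```text
ears -156.31652418034187 [ 0.48050963 -0.10114757  0.04      ] [ 0.41951122 -0.12790302  0.04      ]
handle -96.10037667921024
t 0.1 at [0.1777 0.6506 0.2301] yaw_y 74.71 tilt [-9.0e-04 -1.9e-03 -1.0e+00] open 1.001 F [ 0.5  0.2 -0.3] q [ 1.15  0.29  1.58  0.    1.28 -0.15]
tool shift mm [-351.6 -329.7  -99.4]
az -15.3
{'camera_matrix': array([[342.64740461,   0.        , 278.28468891],
       [  0.        , 342.64740461, 212.29774094],
       [  0.        ,   0.        ,   1.        ]]), 'k1': -0.01226681450067965, 'cam_to_world': array([[ 0.26343947, -0.93048236, -0.25456281,  0.11372471],
       [ 0.96467446,  0.2536416 ,  0.07119775,  0.66788274],
       [-0.00168053, -0.26432654,  0.96443178,  0.37232641],
       [ 0.        ,  0.        ,  0.        ,  1.        ]])}
```

>>> apply_moves(moves=[[[-0.034,-0.032,-0.01,0,0,-2.5,-1],[-0.034,-0.033,-0.01,0,0,-2.5,-1],[-0.035,-0.033,-0.01,0,0,-2.5,-1],[-0.035,-0.033,-0.01,0,0,-2.5,-1],[-0.035,-0.033,-0.01,0,0,-2.5,-1],[-0.035,-0.033,-0.01,0,0,-2.5,-1],[-0.035,-0.033,-0.01,0,0,0,-1],[-0.035,-0.033,-0.01,0,0,0,-1],[-0.035,-0.033,-0.01,0,0,0,-1],[-0.035,-0.03,-0.01,0,0,0,-1],[0,0,0,0,0,0,-1],[0,0,0,0,0,0,-1]]])

```text
time: 1.3
eef_pos: [0.5, 0.2843, 0.3241]
tcp_rot: [-0.005, 1.0, -0.007, -0.005]
contact_force: [0.4, -0.4, 1.0]
opening: 1.001
```

Run:
```python
from h import *
go([.43,.24,.33],90)
c=ctrl.get_calibration('wrist'); im=snap('wrist','w1'); import pickle; pickle.dump(c,open('w1.pkl','wb'))
```

```text
t 1.3 at [0.5    0.2843 0.3241] yaw_y 90.54 tilt [-0.0093 -0.0131 -0.9999] open 1.001 F [ 0.4 -0.4  1. ] q [ 0.34  0.02  1.71 -0.01  1.43 -1.23]
tool shift mm [ 70.5 -43.7  -4.7]
az 0.5
```

View pics/w1.png

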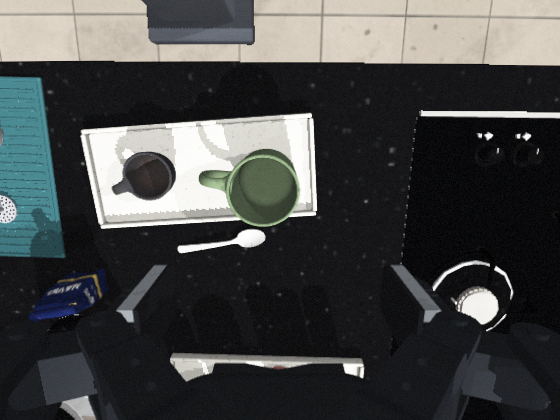

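The picture shows the mug at (263,188) with its handle to the left at (212,180), the cup at (150,177), and the spoon at (240,240).

```bash
cat >> h.py <<'E'
def fitc(P,r=None):
    from scipy.optimize import least_squares
    P=np.array(P)[:,:2]; c=P.mean(0)
    f=(lambda x:np.hypot(*(P-x[:2]).T)-(r if r else x[2]))
    x0=list(c)+([] if r else [np.hypot(*(P-c).T).mean()])
    s=least_squares(f,x0,loss='soft_l1',f_scale=.0007); return s.x.round(4),np.median(abs(f(s.x))).round(5)
E
python3 - <<'E'
from h import *
import pickle
c=pickle.load(open('w1.pkl','rb')); im=cv2.imread('pics/w1.png'); hsv=cv2.cvtColor(im,cv2.COLOR_BGR2HSV)
m=cv2.inRange(hsv,(32,40,25),(75,255,255)); 
m[:, :185]=0; m[:140]=0;m[240:]=0;m[:,310:]=0
k=cv2.morphologyEx(m,cv2.MORPH_CLOSE,np.ones((7,7))); 
ct=max(cv2.findContours(k,0,1)[0],key=cv2.contourArea)[:,0]
print(cv2.boundingRect(ct),'nadir',proj('wrist',np.array(c['cam_to_world'])[:3,3]*[1,1,0],c))
# brighter rim lip
for z in (.097,.1,.104):
    P=np.array([onz('wrist',u,v,z,c) for u,v in ct if u>236])
    print(z,fitc(P),fitc(P,.0405))
# tray edges: top corner vs. heights; inner mouth: gradient
g=cv2.resize(im[135:240,190:315],None,fx=6,fy=5.5,interpolation=cv2.INTER_CUBIC); cv2.imwrite('pics/mugc.png',g)
E
```

```text
(199, 149, 101, 78) nadir (np.float64(282.7780361981815), np.float64(121.77906786340547))
0.097 (array([0.5069, 0.2624, 0.042 ]), np.float64(0.00074)) (array([0.5078, 0.2634]), np.float64(0.00098))
0.1 (array([0.5063, 0.2626, 0.0416]), np.float64(0.00073)) (array([0.5071, 0.2634]), np.float64(0.00095))
0.104 (array([0.5056, 0.2628, 0.0412]), np.float64(0.00073)) (array([0.506 , 0.2633]), np.float64(0.00087))
```

View pics/mugc.png

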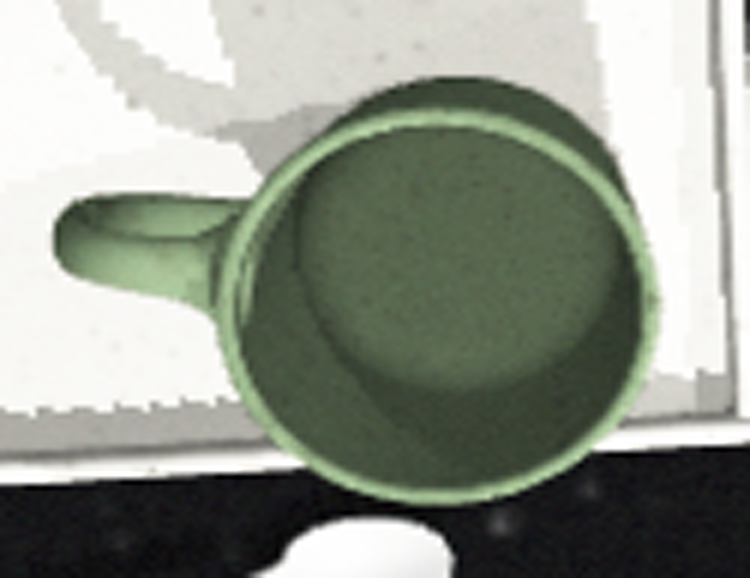

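```bash
cat >> h.py <<'E'
def go(p,yaw):
    from scipy.spatial.transform import Rotation as R
    s=ctrl.get_state(); M=R.from_quat(s['tcp_rot']).as_matrix(); th=np.degrees(np.arctan2(M[1,1],M[0,1]))
    yaw=th+(yaw-th+90)%180-90; t=np.radians(yaw); T=np.array([[-np.sin(t)*-1*-1,np.cos(t),0],[np.cos(t),np.sin(t),0],[0,0,-1]])
    print('t',round(s['time'],1),'at',s['eef_pos'].round(4),'yaw',th.round(2),'open',round(s['opening'],3),'F',s['contact_force'].round(1),'q',s['qpos'].round(2))
    e=np.array(p)-s['eef_pos']
    print('shift now-frame mm',(M.T@e*1000).round(1),'target-frame',(T.T@e*1000).round(1),'rot deg',np.degrees(R.from_matrix(M.T@T).as_rotvec()).round(2))
E
python3 - <<'E'
from h import *
import pickle
c=pickle.load(open('w1.pkl','rb'))
for z in(.095,.1,.105): print(onz('wrist',262.9,190.9,z,c),np.array(onz('wrist',225.8,190.9,z,c))-onz('wrist',300,190.9,z,c))
go([.55,-.256,.22],90)
E
```

```text
[0.50908746 0.26388476 0.095     ] [ 0.00099659 -0.08207707  0.        ]
[0.50809068 0.26416719 0.1       ] [ 0.00098319 -0.08097364  0.        ]
[0.50709389 0.26444961 0.105     ] [ 0.00096979 -0.07987021  0.        ]
t 1.4 at [0.5    0.2844 0.324 ] yaw 90.59 open 1.0 F [ 0.1 -0.  -0.4] q [ 0.35  0.02  1.71 -0.01  1.43 -1.23]
shift now-frame mm [ -45.5 -539.4  111. ] target-frame [ -50.  -540.4  104. ] rot deg [-0.79 -0.5   0.59]
```

>>> apply_moves(moves=[[[0,0,0,-0.8,-0.5,0.6,-1],[-0.005,-0.049,0,0,0,0,-1],[-0.005,-0.049,0,0,0,0,-1],[-0.005,-0.049,0,0,0,0,-1],[-0.005,-0.049,0,0,0,0,-1],[-0.005,-0.049,0.0,0,0,0,-1],[-0.005,-0.049,0.02,0,0,0,-1],[-0.005,-0.049,0.02,0,0,0,-1],[-0.005,-0.049,0.02,0,0,0,-1],[-0.005,-0.049,0.02,0,0,0,-1],[-0.005,-0.05,0.02,0,0,0,-1],[0,-0.049,0,0,0,0,-1]]])

```text
time: 2.55
eef_pos: [0.5511, -0.2321, 0.2216]
tcp_rot: [-0.017, 1.0, 0.005, 0.003]
contact_force: [0.7, 0.2, 0.2]
opening: 0.999
```

Run:
```python
from h import *
go([.55,-.256,.22],90)
c=ctrl.get_calibration('wrist'); im=snap('wrist','w2'); import pickle; pickle.dump(c,open('w2.pkl','wb'))
```

```text
t 2.5 at [ 0.5511 -0.2321  0.2216] yaw 92.0 open 0.999 F [0.7 0.2 0.2] q [-0.57  0.13  1.78  0.01  1.23 -2.18]
shift now-frame mm [  2.  -23.9   1.4] target-frame [  1.1 -23.9   1.6] rot deg [0.56 0.33 2.  ]
```

View pics/w2.png

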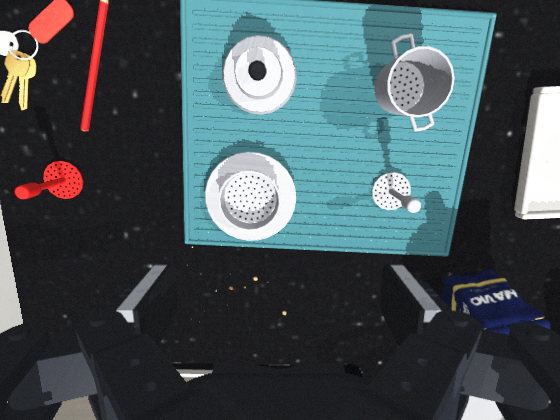

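The picture shows the plate at (251,197), lid (259,75) with black knob (258,70), chamber (415,83) with ears at (404,45) and (424,122), and steel press with disc (391,191) and knob (413,206). The red one at (60,180) is left alone.

Run:
```python
from h import *
import pickle
c=pickle.load(open('w2.pkl','rb')); im=cv2.imread('pics/w2.png'); hsv=cv2.cvtColor(im,cv2.COLOR_BGR2HSV)
m=((hsv[...,1]<40)&(hsv[...,2]>90)).astype(np.uint8)*255
m[:, :195]=0; m[:,465:]=0; m[246:]=0
for ct in cv2.findContours(cv2.morphologyEx(m,cv2.MORPH_CLOSE,np.ones((5,5))),0,1)[0]:
    if cv2.contourArea(ct)<200: continue
    h=cv2.convexHull(ct)[:,0].astype(float); ct=ct[:,0]; print(cv2.boundingRect(ct),cv2.fitEllipse(h.astype(np.float32)))
    x=cv2.boundingRect(ct)
    if x[0]<300:
        z,r=((.014,.048) if x[1]>120 else (.006,.0365)); print(z,fitc([onz('wrist',u,v,z,c) for u,v in h]),fitc([onz('wrist',u,v,z,c) for u,v in h],r))
print('lidknob',onz('wrist',258,70,.051,c),'chamber rim',onz('wrist',420.5,81,.058,c),'pressdisc',onz('wrist',391,191,.007,c),'knob',onz('wrist',414,206,.071,c))
a,b=onz('wrist',404,43,.04,c),onz('wrist',423.5,123,.04,c);print('ears',a,b,np.degrees(np.arctan2(*(b-a)[[1,0]])))
# plate ring inner floor
g=cv2.resize(im[145:250,200:305],None,fx=5,fy=5,interpolation=cv2.INTER_CUBIC)
g2=cv2.resize(im[25:135,360:465],None,fx=5,fy=4.77,interpolation=cv2.INTER_CUBIC); cv2.imwrite('pics/two.png',np.hstack([g[:525,:395],g2[:525,:400]]))
```

```text
(372, 172, 49, 41) ((396.4412841796875, 194.0808563232422), (39.567176818847656, 52.12114715576172), 118.93734741210938)
(205, 152, 91, 89) ((250.16378784179688, 195.8129119873047), (88.04608917236328, 91.17780303955078), 108.14571380615234)
0.014 (array([ 0.5667, -0.2594,  0.0474]), np.float64(9e-05)) (array([ 0.5667, -0.2595]), np.float64(0.00058))
(222, 35, 74, 80) ((259.0191955566406, 74.34912109375), (73.41887664794922, 78.86238098144531), 172.94717407226562)
0.006 (array([ 0.4462, -0.2529,  0.0359]), np.float64(0.00013)) (array([ 0.4462, -0.2529]), np.float64(0.00059))
(375, 34, 79, 97) ((413.6120910644531, 81.87444305419922), (77.3800277709961, 96.78822326660156), 177.93467712402344)
lidknob [ 0.44663383 -0.25185644  0.051     ] chamber rim [ 0.4509116  -0.11465251  0.058     ] pressdisc [ 0.55642481 -0.10993353  0.007     ] knob [ 0.55625845 -0.11042555  0.071     ]
ears [ 0.41864411 -0.12634185  0.04      ] [ 0.48503031 -0.09943724  0.04      ] 22.061434502779314
```

>>> apply_moves(moves=[[[-0.015,-0.027,0.0,0.5,0.3,2,-1],[0,0,0,0,0,0,-1],[0,0,0.04,0,0,0,-1],[0,0,0.04,0,0,0,-1],[0,0,0.04,0,0,0,-1],[0,0,0.02,0,0,0,-1],[0,0,0,0,0,0,-1]]])

```text
time: 3.3
eef_pos: [0.5698, -0.2583, 0.0798]
tcp_rot: [-0.0, 1.0, -0.002, 0.003]
contact_force: [0.4, 0.4, -0.1]
opening: 0.996
```

Run:
```python
from h import *
go([.5667,-.2595,.011],90)
```

```text
t 3.3 at [ 0.5698 -0.2583  0.0798] yaw 90.05 open 0.996 F [ 0.4  0.4 -0.1] q [-0.59  0.34  1.81  0.    0.99 -2.16]
shift now-frame mm [ 3.5 -0.9 68.8] target-frame [ 3.1 -1.2 68.8] rot deg [-0.23  0.38  0.05]
```

>>> apply_moves(moves=[[[0.003,-0.001,0.0,-0.2,0.4,0,-1],[0,0,0.03,0,0,0,-1],[0,0,0.025,0,0,0,-1],[0,0,0,0,0,0,-1]]])

```text
time: 3.7
eef_pos: [0.5709, -0.2572, 0.0314]
tcp_rot: [-0.003, 1.0, -0.003, 0.004]
contact_force: [0.3, 0.1, 0.4]
opening: 1.001
```

Run:
```python
from h import *
go([.5667,-.2595,.011],90)
```

```text
t 3.7 at [ 0.5709 -0.2572  0.0314] yaw 90.37 open 1.001 F [0.3 0.1 0.4] q [-0.59  0.41  1.82  0.    0.9  -2.16]
shift now-frame mm [ 4.4 -2.2 20.4] target-frame [ 4.2 -2.3 20.4] rot deg [-0.31  0.46  0.37]
```

>>> apply_moves(moves=[[[0.005,-0.003,0.005,-0.3,0.5,0.4,-1],[0,0,0.008,0,0,0,-1],[0,0,0.005,0,0,0,-1],[0,0,0,0,0,0,-1]]])

```text
time: 4.1
eef_pos: [0.5695, -0.2623, 0.0196]
tcp_rot: [0.0, 1.0, -0.003, 0.004]
contact_force: [-0.9, 0.1, 0.0]
opening: 0.999
```

Run:
```python
from h import *
go([.5667,-.2595,.011],90)
```

```text
t 4.1 at [ 0.5695 -0.2623  0.0196] yaw 89.99 open 0.999 F [-0.9  0.1  0. ] q [-0.59  0.43  1.82 -0.    0.88 -2.16]
shift now-frame mm [2.8 2.8 8.6] target-frame [2.8 2.8 8.6] rot deg [-0.32  0.43 -0.01]
```

>>> apply_moves(moves=[[[0.004,0.003,0.006,-0.2,0.5,0,-1],[0,0,0.004,0,0,0,-1],[0,0,0,0,0,0,-1]]])

```text
time: 4.4
eef_pos: [0.5658, -0.2596, 0.01]
tcp_rot: [0.0, 1.0, -0.001, -0.0]
contact_force: [0.6, -1.2, -0.0]
opening: 1.001
```

Run:
```python
from h import *
go([.5667,-.2595,.011],90)
```

```text
t 4.4 at [ 0.5658 -0.2596  0.01  ] yaw 89.98 open 1.001 F [ 0.6 -1.2 -0. ] q [-0.59  0.44  1.83 -0.    0.87 -2.16]
shift now-frame mm [-0.9  0.1 -1. ] target-frame [-0.9  0.1 -1. ] rot deg [-0.16 -0.02 -0.02]
```

Good. Close on the ring.

>>> apply_moves(moves=[[[0,0,0,0,0,0,0],[0,0,0,0,0,0,0],[0,0,0,0,0,0,0.2],[0,0,0,0,0,0,0.2],[0,0,0,0,0,0,0.2],[0,0,0,0,0,0,0.2]]], force=40)

```text
time: 5.0
eef_pos: [0.5661, -0.2596, 0.0106]
tcp_rot: [0.0, 1.0, -0.001, -0.0]
contact_force: [-0.5, -0.7, -0.1]
opening: 0.714
```

>>> apply_moves(moves=[[[0,0,-0.01,0,0,0,0.3],[0,0,-0.02,0,0,0,0.3],[0,0,-0.04,0,0,0,0.3],[0,0,-0.05,0,0,0,0.3],[0,0,-0.05,0,0,0,0.3],[0,0,-0.03,0,0,0,0.3],[0,0,0,0,0,0,0.3]]])

```text
time: 5.7
eef_pos: [0.5645, -0.2581, 0.2183]
tcp_rot: [0.0, 1.0, 0.0, -0.003]
contact_force: [0.8, 0.2, -0.3]
opening: 0.712
```

Run:
```python
from h import *
go([.508,.264,.2],90)
c=ctrl.get_calibration('wrist'); im=snap('wrist','w3'); import pickle; pickle.dump(c,open('w3.pkl','wb'))
```

```text
t 5.7 at [ 0.5645 -0.2581  0.2183] yaw 89.98 open 0.712 F [ 0.8  0.2 -0.3] q [-0.59  0.18  1.73 -0.    1.24 -2.16]
shift now-frame mm [ 56.6 522.   18.9] target-frame [ 56.5 522.1  18.3] rot deg [ 0.03 -0.29 -0.02]
```

View pics/w3.png

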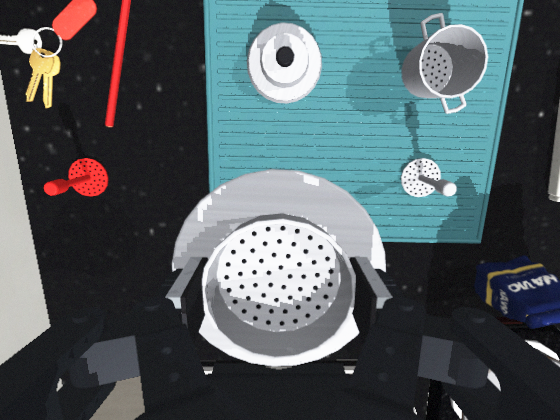

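Plate is held level in the jaws, with its flange visible at the left (173,265), the right (385,265) and the top (280,170). I check it against the predicted circle.

Run:
```python
from h import *
import pickle
c=pickle.load(open('w3.pkl','rb')); t=np.array([.5645,-.2581,.2183])
for o in ([0,0,0],[.001,0,-.0]):
  for dz in (.0034,.0,-.004):
    P=[proj('wrist',t+o+np.array([.048*np.cos(a),.048*np.sin(a),dz]),c) for a in np.linspace(0,2*np.pi,200)]; P=np.array(P)
    print(o,dz,'L',P[:,0].min().round(1),'R',P[:,0].max().round(1),'top',P[:,1].min().round(1))
im=cv2.imread('pics/w3.png'); hsv=cv2.cvtColor(im,cv2.COLOR_BGR2HSV)
m=((hsv[...,1]<40)&(hsv[...,2]>90)).astype(np.uint8)*255; m=cv2.morphologyEx(m,cv2.MORPH_OPEN,np.ones((3,3)))
ct=[c_ for c_ in cv2.findContours(m,0,1)[0] if cv2.pointPolygonTest(c_,(280,200),False)>0][0][:,0]
ct=np.array([p for p in ct if p[1]<262 and p[1]<300]); print('obs',ct[:,0].min(),ct[:,0].max(),ct[:,1].min())
for z in (.2217,.2183,.2143): print(z,fitc([onz('wrist',u,v,z,c) for u,v in cv2.convexHull(ct)[:,0] if v<258]))
```

```text
[0, 0, 0] 0.0034 L 170.7 R 388.2 top 165.3
[0, 0, 0] 0.0 L 172.9 R 385.8 top 164.2
[0, 0, 0] -0.004 L 175.5 R 383.2 top 163.1
[0.001, 0, -0.0] 0.0034 L 170.8 R 388.0 top 167.7
[0.001, 0, -0.0] 0.0 L 173.1 R 385.7 top 166.6
[0.001, 0, -0.0] -0.004 L 175.7 R 383.0 top 165.4
obs 172 385 169
0.2217 (array([ 0.5655, -0.2585,  0.0474]), np.float64(8e-05))
0.2183 (array([ 0.5671, -0.2585,  0.0486]), np.float64(8e-05))
0.2143 (array([ 0.569 , -0.2585,  0.0499]), np.float64(8e-05))
```

>>> apply_moves(moves=[[[0.005,0.04,0,0,0,0,0.3],[0.005,0.047,0,0,0,0,0.3],[0.005,0.047,0,0,0,0,0.3],[0.005,0.047,0,0,0,0,0.3],[0.005,0.047,0,0,0,0,0.3],[0.005,0.047,0,0,0,0,0.3],[0.005,0.047,0,0,0,0,0.3],[0.005,0.047,0,0,0,0,0.3],[0.005,0.047,0,0,0,0,0.3],[0.005,0.047,0,0,0,0,0.3],[0.005,0.04,0,0,0,0,0.3],[0,0,0,0,0,0,0.3]]])

```text
time: 6.95
eef_pos: [0.4924, 0.2631, 0.1904]
tcp_rot: [0.004, 1.0, 0.002, -0.026]
contact_force: [0.9, -0.8, -1.7]
opening: 0.711
```

Run:
```python
from h import *
go([.5065,.264,.12],90)
```

```text
t 7.0 at [0.4924 0.2631 0.1904] yaw 89.56 open 0.711 F [ 0.9 -0.8 -1.7] q [ 0.3   0.09  1.88  0.02  1.22 -1.27]
shift now-frame mm [-17.7   0.7  69.6] target-frame [-14.1   0.9  70.4] rot deg [ 0.26 -2.96 -0.44]
```

>>> apply_moves(moves=[[[-0.007,0,0.0,0.1,-1.5,-0.2,0.3],[-0.007,0,0.0,0.1,-1.5,-0.2,0.3],[0,0,0.01,0,0,0,0.3],[0,0,0.015,0,0,0,0.3],[0,0,0.01,0,0,0,0.3],[0,0,0,0,0,0,0.3]]])

```text
time: 7.55
eef_pos: [0.5052, 0.2577, 0.1459]
tcp_rot: [0.002, 1.0, -0.002, -0.002]
contact_force: [-0.2, -0.5, -0.6]
opening: 0.708
```

Run:
```python
from h import *
go([.5065,.264,.11],90); snap('scene','s2')
```

```text
t 7.5 at [0.5052 0.2577 0.1459] yaw 89.74 open 0.708 F [-0.2 -0.5 -0.6] q [ 0.29  0.14  1.91 -0.    1.09 -1.27]
shift now-frame mm [-1.5  6.5 35.8] target-frame [-1.3  6.3 35.9] rot deg [-0.24 -0.26 -0.26]
```

>>> apply_moves(moves=[[[-0.001,0.004,0.0,-0.2,-0.2,-0.2,0.3],[0,0.003,0.008,0,0,0,0.3],[0,0,0.012,0,0,0,0.3],[0,0,0.008,0,0,0,0.3],[0,0,0,0,0,0,0.3]]])

```text
time: 8.1
eef_pos: [0.5081, 0.2652, 0.118]
tcp_rot: [0.001, 1.0, 0.0, 0.002]
contact_force: [-0.2, 0.5, -1.0]
opening: 0.712
```

Run:
```python
from h import *
go([.5065,.264,.1],90)
im=snap('wrist','w4'); s=snap('scene','s3')
a=im[60:420,100:460]; b=cv2.resize(s[240:400,120:280],(360,360),interpolation=cv2.INTER_CUBIC); cv2.imwrite('pics/c4.png',np.hstack([a,b]))
```

```text
t 8.1 at [0.5081 0.2652 0.118 ] yaw 89.9 open 0.712 F [-0.2  0.5 -1. ] q [ 0.3   0.18  1.92 -0.    1.03 -1.26]
shift now-frame mm [ 1.7 -1.2 18. ] target-frame [ 1.6 -1.2 18. ] rot deg [ 0.05  0.21 -0.1 ]
```

View pics/c4.png

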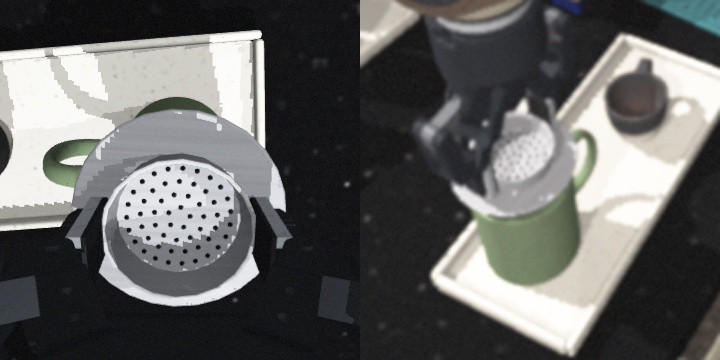

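The plate looks centred over the mug. Now I lower it in small steps and watch the force.

>>> apply_moves(moves=[[[0.001,-0.001,0.004,0,0.2,0,0.3],[0,0,0.004,0,0,0,0.3],[0,0,0.004,0,0,0,0.3],[0,0,0.002,0,0,0,0.3],[0,0,0,0,0,0,0.3]]])

```text
time: 8.7
eef_pos: [0.5084, 0.2645, 0.1051]
tcp_rot: [0.001, 1.0, 0.001, 0.002]
contact_force: [-0.2, 0.7, -0.2]
opening: 0.71
```

Run:
```python
from h import *
go([.5065,.264,.1],90)
```

```text
t 8.7 at [0.5084 0.2645 0.1051] yaw 89.91 open 0.71 F [-0.2  0.7 -0.2] q [ 0.3   0.2   1.93  0.    1.01 -1.27]
shift now-frame mm [ 1.9 -0.5  5.1] target-frame [ 1.9 -0.5  5.1] rot deg [ 0.12  0.2  -0.1 ]
```

>>> apply_moves(moves=[[[0.002,0,0.002,0,0.2,0,0.3],[0,0,0.002,0,0,0,0.3],[0,0,0.0015,0,0,0,0.3],[0,0,0,0,0,0,0.3]]])

```text
time: 9.1
eef_pos: [0.5064, 0.2646, 0.0993]
tcp_rot: [0.001, 1.0, 0.001, 0.0]
contact_force: [0.7, -0.1, -0.6]
opening: 0.71
```

>>> apply_moves(moves=[[[0,0,0.0015,0,0,0,0.3],[0,0,0.001,0,0,0,0.3],[0,0,0,0,0,0,0.3]]])

```text
time: 9.4
eef_pos: [0.5071, 0.2648, 0.0983]
tcp_rot: [0.001, 1.0, 0.001, 0.001]
contact_force: [-0.7, -0.4, -0.2]
opening: 0.71
```

>>> apply_moves(moves=[[[0,0,0.0015,0,0,0,0.3],[0,0,0.001,0,0,0,0.3],[0,0,0,0,0,0,0.3]]])

```text
time: 9.7
eef_pos: [0.508, 0.2648, 0.0982]
tcp_rot: [0.001, 1.0, 0.001, 0.002]
contact_force: [0.2, 1.2, -1.1]
opening: 0.714
```

>>> apply_moves(moves=[[[0,0,0.0015,0,0,0,0.3],[0,0,0.001,0,0,0,0.3],[0,0,0,0,0,0,0.3]]])

```text
time: 10.0
eef_pos: [0.509, 0.2649, 0.0981]
tcp_rot: [0.0, 1.0, 0.001, 0.002]
contact_force: [-0.4, -0.3, 0.8]
opening: 0.71
```

>>> apply_moves(moves=[[[0.002,0,0.003,0,0.2,0,0.3]]])

```text
time: 10.1
eef_pos: [0.5091, 0.265, 0.0976]
tcp_rot: [0.0, 1.0, 0.001, 0.003]
contact_force: [-1.4, -2.9, 17.3]
opening: 0.713
```

Run:
```python
from h import *
go([.5065,.264,.1],90); s=ctrl.get_state(); print(s['wrist_torque'])
im=snap('wrist','w5'); s=snap('scene','s5')
a=im[60:420,100:460]; b=cv2.resize(s[260:380,140:260],(360,360),interpolation=cv2.INTER_CUBIC); cv2.imwrite('pics/c5.png',np.hstack([a,b]))
```

```text
t 10.1 at [0.5091 0.265  0.0976] yaw 89.98 open 0.713 F [-1.4 -2.9 17.3] q [ 0.3   0.21  1.93 -0.    0.99 -1.27]
shift now-frame mm [ 2.6 -1.  -2.5] target-frame [ 2.6 -1.  -2.4] rot deg [ 0.06  0.34 -0.02]
[-0.93940003  0.22418884 -0.0703226 ]
```

View pics/c5.png

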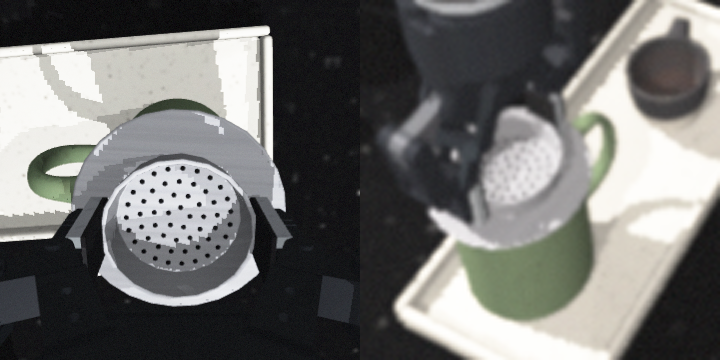

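Contact came at z≈0.098, which matches the seated height; if the collar were riding on the rim it would be 7 mm higher. Release and lift.

>>> apply_moves(moves=[[[0,0,0,0,0,0,0.3],[0,0,-0.0005,0,0,0,-0.5],[0,0,-0.001,0,0,0,-0.9],[0,0,-0.002,0,0,0,-1],[0,0,0,0,0,0,-1],[0,0,-0.01,0,0,0,-1],[0,0,-0.03,0,0,0,-1],[0.01,0,-0.04,0,0,0,-1],[0.01,0,-0.04,0,0,0,-1],[0.01,0,-0.02,0,0,0,-1],[0,0,0,0,0,0,-1]]])

```text
time: 11.3
eef_pos: [0.4763, 0.2645, 0.2457]
tcp_rot: [0.001, 1.0, 0.001, 0.001]
contact_force: [-0.9, 0.1, -0.3]
opening: 1.005
```

Run:
```python
from h import *
go([.452,-.114,.25],112)
c=ctrl.get_calibration('wrist'); im=snap('wrist','w6'); import pickle; pickle.dump(c,open('w6.pkl','wb'))
```

```text
t 11.3 at [0.4763 0.2645 0.2457] yaw 89.94 open 1.005 F [-0.9  0.1 -0.3] q [ 0.32 -0.01  1.88  0.    1.27 -1.25]
shift now-frame mm [  23.9 -378.5   -4.9] target-frame [ 164.3 -341.9   -4.3] rot deg [  0.05   0.15 -22.06]
```

View pics/w6.png

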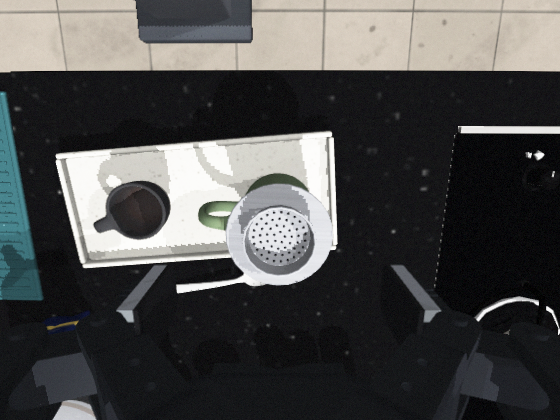

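The plate sits level on the mug, flange centred at about (280,234).

Run:
```python
from h import *
import pickle
c=pickle.load(open('w6.pkl','rb')); im=cv2.imread('pics/w6.png'); hsv=cv2.cvtColor(im,cv2.COLOR_BGR2HSV)
m=((hsv[...,1]<40)&(hsv[...,2]>90)).astype(np.uint8)*255
m=cv2.morphologyEx(m,cv2.MORPH_OPEN,np.ones((3,3)))
m2=np.zeros_like(m); cv2.circle(m2,(280,234),57,255,-1); m&=m2
ct=max(cv2.findContours(m,0,1)[0],key=cv2.contourArea); h=cv2.convexHull(ct)[:,0]; print(cv2.boundingRect(ct))
h=[p for p in h if p[1]>215 and p[0]>265 or p[1]<200]
for z in(.099,.102,.105): print(z,fitc([onz('wrist',u,v,z,c) for u,v in h],None))
```

```text
(223, 181, 114, 105)
0.099 (array([0.509 , 0.2658, 0.05  ]), np.float64(0.00017))
0.102 (array([0.5079, 0.2658, 0.0495]), np.float64(0.00017))
0.105 (array([0.5069, 0.2657, 0.049 ]), np.float64(0.00017))
```

>>> apply_moves(moves=[[[0.004,-0.04,0,0,0,0,-1],[0.003,-0.044,0,0,0,0,-1],[0.003,-0.044,0,0,0,0,-1],[0.003,-0.044,0,0,0,0,-1],[0.003,-0.044,0,0,0,0,-1],[0.003,-0.044,0,0,0,0,-1],[0.003,-0.044,0,0,0,0,-1],[0.003,-0.044,0,0,0,0,-1],[0.0,-0.03,0,0,0,-7,-1],[0,0,0,0,0,-8,-1],[0,0,0,0,0,-7,-1],[0,0,0,0,0,0,-1]]])

```text
time: 12.55
eef_pos: [0.4443, -0.1292, 0.2216]
tcp_rot: [-0.197, 0.98, 0.007, -0.013]
contact_force: [-1.0, 0.2, 0.3]
opening: 0.998
```

Run:
```python
from h import *
go([.452,-.114,.14],112)
c=ctrl.get_calibration('wrist'); im=snap('wrist','w7'); import pickle; pickle.dump(c,open('w7.pkl','wb'))
```

```text
t 12.6 at [ 0.4443 -0.1292  0.2216] yaw 112.66 open 0.998 F [-1.   0.2  0.3] q [-0.5  -0.17  2.07 -0.01  1.27 -2.46]
shift now-frame mm [-14.8   9.5  81.4] target-frame [-12.8  11.2  81.6] rot deg [ 1.05 -1.28  0.68]
```

View pics/w7.png

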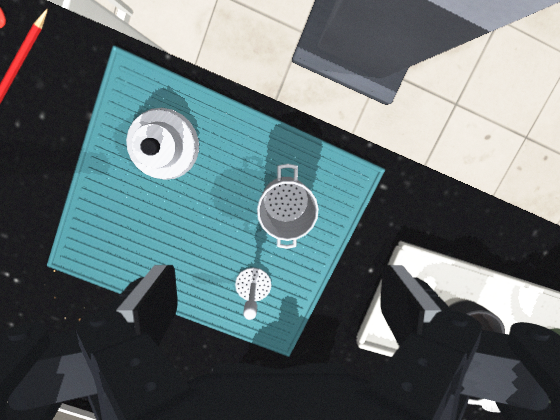

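Chamber rim centre is at about (288,211), with ears at (288,170) and (287,244) in line with tool x, so the jaw yaw is right. The press is at (253,285), lid (162,145).

Run:
```python
from h import *
import pickle
c=pickle.load(open('w7.pkl','rb'))
print('rim',onz('wrist',288,211.5,.058,c)); a,b=onz('wrist',288,166,.04,c),onz('wrist',287,248,.04,c);print('ears',(a+b)/2,np.degrees(np.arctan2(*(b-a)[[1,0]])),np.linalg.norm(a-b))
go([.452,-.114,.10],112)
```

```text
rim [ 0.45182375 -0.11372888  0.058     ]
ears [ 0.45277788 -0.11296308  0.04      ] 22.370064364127497 0.08224459087613764
t 12.6 at [ 0.4442 -0.1289  0.2214] yaw 112.57 open 1.0 F [ 0.1  0.  -0.3] q [-0.5  -0.17  2.07 -0.01  1.27 -2.46]
shift now-frame mm [-15.7   8.5 121.2] target-frame [-12.8  10.9 121.4] rot deg [ 1.07 -1.3   0.58]
```

>>> apply_moves(moves=[[[-0.013,0.01,0.0,1.0,-1.3,0.3,-1],[0,0,0.02,0,0,0,-1],[0,0,0.03,0,0,0,-1],[0,0,0.03,0,0,0,-1],[0,0,0.03,0,0,0,-1],[0,0,0,0,0,0,-1]]])

```text
time: 13.2
eef_pos: [0.4522, -0.1119, 0.1046]
tcp_rot: [-0.186, 0.982, 0.001, -0.001]
contact_force: [-0.8, 1.1, -0.0]
opening: 0.995
```

Run:
```python
from h import *
go([.452,-.1135,.026],112.3)
```

```text
t 13.2 at [ 0.4522 -0.1119  0.1046] yaw 111.48 open 0.995 F [-0.8  1.1 -0. ] q [-0.46 -0.03  2.18  0.    1.   -2.41]
shift now-frame mm [ 0.6 -1.7 78.6] target-frame [ 0.7 -1.4 78.6] rot deg [ 0.18 -0.06 -0.82]
```

>>> apply_moves(moves=[[[0.0,-0.002,0.005,0.2,0,-0.8,-1],[0,0,0.02,0,0,0,-1],[0,0,0.02,0,0,0,-1],[0,0,0,0,0,0,-1]]])

```text
time: 13.6
eef_pos: [0.4563, -0.1149, 0.0623]
tcp_rot: [-0.193, 0.981, -0.003, 0.002]
contact_force: [-0.3, -0.2, 0.0]
opening: 1.002
```

Run:
```python
from h import *
go([.452,-.1135,.026],112.3)
```

```text
t 13.6 at [ 0.4563 -0.1149  0.0623] yaw 112.27 open 1.002 F [-0.3 -0.2  0. ] q [-0.46  0.05  2.19 -0.    0.9  -2.42]
shift now-frame mm [ 3.6  3.1 36.3] target-frame [ 3.5  2.9 36.3] rot deg [-0.35  0.2  -0.03]
```

>>> apply_moves(moves=[[[0.004,0.003,0.005,-0.3,0.2,0,-1],[0.001,0,0.012,0,0,0,-1],[0.001,0,0.01,0,0,0,-1],[0,0,0.005,0,0,0,-1],[0,0,0,0,0,0,-1]]])

```text
time: 14.1
eef_pos: [0.4526, -0.1161, 0.0327]
tcp_rot: [-0.193, 0.981, -0.003, 0.003]
contact_force: [0.4, -0.7, -0.8]
opening: 1.003
```

Run:
```python
from h import *
go([.452,-.1135,.026],112.3)
```

```text
t 14.1 at [ 0.4526 -0.1161  0.0327] yaw 112.25 open 1.003 F [ 0.4 -0.7 -0.8] q [-0.47  0.1   2.21 -0.    0.83 -2.43]
shift now-frame mm [-0.4  2.7  6.6] target-frame [-0.4  2.7  6.7] rot deg [-0.4   0.3  -0.05]
```

>>> apply_moves(moves=[[[0,0.003,0.005,-0.4,0.3,0,-1],[0,0,0,0,0,0,-0.2],[0,0,0,0,0,0,0.3],[0,0,0,0,0,0,0.4],[0,0,0,0,0,0,0.4],[0,0,0,0,0,0,0.4]]], force=40)

```text
time: 14.7
eef_pos: [0.4523, -0.1134, 0.0281]
tcp_rot: [-0.193, 0.981, -0.0, 0.0]
contact_force: [-0.3, 1.4, -1.3]
opening: 0.654
```

Run:
```python
from h import *
go([.452,-.1135,.2],112.3)
```

```text
t 14.7 at [ 0.4523 -0.1134  0.0281] yaw 112.25 open 0.654 F [-0.3  1.4 -1.3] q [-0.46  0.11  2.21  0.    0.82 -2.42]
shift now-frame mm [ 2.000e-01 -1.000e-01 -1.719e+02] target-frame [   0.3    0.  -171.9] rot deg [-0.04  0.04 -0.05]
```

>>> apply_moves(moves=[[[0,0,-0.01,0,0,0,0.4],[0,0,-0.02,0,0,0,0.4],[0,0,-0.04,0,0,0,0.4],[0,0,-0.04,0,0,0,0.4],[0,0,-0.04,0,0,0,0.4],[0,0,-0.03,0,0,0,0.4],[0,0,0,0,0,0,0.4]]])

```text
time: 15.4
eef_pos: [0.4503, -0.1125, 0.2167]
tcp_rot: [-0.193, 0.981, 0.001, -0.001]
contact_force: [0.4, -1.0, 0.2]
opening: 0.656
```

Run:
```python
from h import *
go([.509,.2655,.2],90)
c=ctrl.get_calibration('wrist'); im=snap('wrist','w8'); import pickle; pickle.dump(c,open('w8.pkl','wb'))
```

```text
t 15.4 at [ 0.4503 -0.1125  0.2167] yaw 112.25 open 0.656 F [ 0.4 -1.   0.2] q [-0.46 -0.18  2.09  0.    1.23 -2.42]
shift now-frame mm [-197.5  327.6   16.9] target-frame [-58.7 378.   16.7] rot deg [ 0.08 -0.1  22.25]
```

View pics/w8.png

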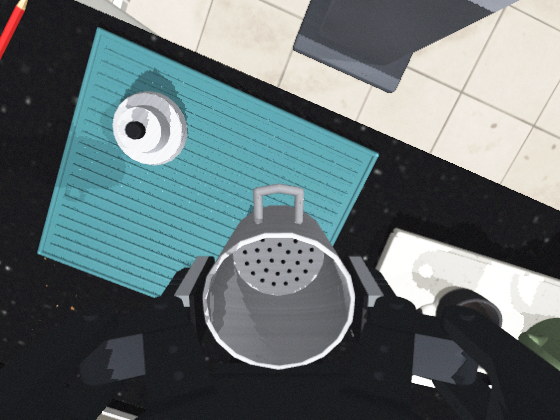

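Chamber is held upright, with rim edges at left 203, right 355, top 233 and bottom 368.

Run:
```python
from h import *
import pickle
c=pickle.load(open('w8.pkl','rb')); z=.2167+.030
print(fitc([onz('wrist',u,v,z,c) for u,v in [(203,298),(355,298),(279,233),(279,368)]]))
t=np.array([.4503,-.1125]); T=np.array(c['cam_to_world']);
```

```text
(array([ 0.4498, -0.1132,  0.0278]), np.float64(0.0001))
```

>>> apply_moves(moves=[[[-0.018,0.03,0,0,0,0,0.4],[-0.02,0.033,0,0,0,0,0.4],[-0.02,0.033,0,0,0,0,0.4],[-0.02,0.033,0,0,0,0,0.4],[-0.02,0.033,0,0,0,0,0.4],[-0.02,0.033,0,0,0,0,0.4],[-0.02,0.033,0,0,0,0,0.4],[-0.02,0.033,0,0,0,0,0.4],[-0.02,0.033,0,0,0,0,0.4],[-0.01,0.02,0,0,0,0,0.4],[0,0,0,0,0,0,0.4]]])

```text
time: 16.55
eef_pos: [0.4942, 0.2619, 0.1905]
tcp_rot: [-0.19, 0.982, 0.003, -0.021]
contact_force: [0.2, -0.8, -1.0]
opening: 0.649
```

Run:
```python
from h import *
go([.509,.2655,.16],112.3)
```

```text
t 16.6 at [0.4942 0.2619 0.1905] yaw 111.91 open 0.649 F [ 0.2 -0.8 -1. ] q [ 0.3   0.09  1.88  0.01  1.21 -1.66]
shift now-frame mm [-16.2  -2.7  29.9] target-frame [-15.   -2.3  30.5] rot deg [ 0.84 -2.23 -0.37]
```

>>> apply_moves(moves=[[[-0.008,-0.002,0.0,0.4,-1.1,-0.2,0.4],[-0.008,-0.001,0.0,0.4,-1.1,-0.2,0.4],[0,0,0.008,0,0,0,0.4],[0,0,0.008,0,0,0,0.4],[0,0,0,0,0,0,0.4]]])

```text
time: 17.05
eef_pos: [0.5091, 0.2614, 0.1677]
tcp_rot: [-0.193, 0.981, -0.001, -0.003]
contact_force: [-0.2, -0.7, -0.3]
opening: 0.652
```

Run:
```python
from h import *
go([.509,.2655,.145],112.3)
```

```text
t 17.1 at [0.5091 0.2614 0.1677] yaw 112.2 open 0.652 F [-0.2 -0.7 -0.3] q [ 0.3   0.13  1.89 -0.    1.14 -1.66]
shift now-frame mm [-1.6  3.9 22.7] target-frame [-1.5  3.8 22.7] rot deg [-0.06 -0.35 -0.1 ]
```

>>> apply_moves(moves=[[[-0.002,0.004,0.004,0,-0.3,0,0.4],[0,0.001,0.008,0,0,0,0.4],[0,0,0.006,0,0,0,0.4],[0,0,0,0,0,0,0.4]]])

```text
time: 17.45
eef_pos: [0.5089, 0.2662, 0.1479]
tcp_rot: [-0.192, 0.981, -0.001, -0.0]
contact_force: [-0.8, 0.6, -0.9]
opening: 0.654
```

Run:
```python
from h import *
go([.509,.2655,.13],112.3)
im=snap('wrist','w9'); s=snap('scene','s9')
a=im[60:420,100:460]; b=cv2.resize(s[240:360,140:260],(360,360),interpolation=cv2.INTER_CUBIC); cv2.imwrite('pics/c9.png',np.hstack([a,b]))
```

```text
t 17.4 at [0.5089 0.2662 0.1479] yaw 112.11 open 0.654 F [-0.8  0.6 -0.9] q [ 0.31  0.15  1.9  -0.    1.09 -1.65]
shift now-frame mm [ 0.2 -0.6 17.9] target-frame [ 0.2 -0.7 17.9] rot deg [-0.06 -0.05 -0.19]
```

View pics/c9.png

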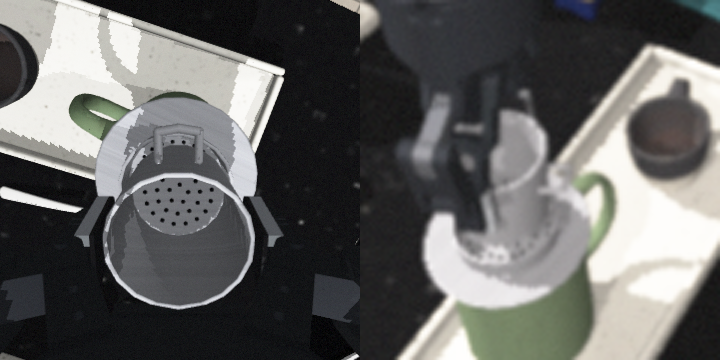

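The chamber foot is over the ring and looks centred. Lowering.

>>> apply_moves(moves=[[[0,0,0.006,0,0,0,0.4],[0,0,0.006,0,0,0,0.4],[0,0,0,0,0,0,0.4]]])

```text
time: 17.85
eef_pos: [0.5101, 0.2666, 0.1369]
tcp_rot: [-0.192, 0.981, -0.0, 0.001]
contact_force: [0.7, 0.2, -0.9]
opening: 0.653
```

Run:
```python
from h import *
go([.509,.2655,.1246],112.3)
```

```text
t 17.9 at [0.5101 0.2666 0.1369] yaw 112.12 open 0.653 F [ 0.7  0.2 -0.9] q [ 0.31  0.16  1.9  -0.    1.07 -1.65]
shift now-frame mm [ 1.4 -0.6 12.3] target-frame [ 1.4 -0.6 12.3] rot deg [-0.08  0.15 -0.18]
```

>>> apply_moves(moves=[[[0.001,0,0.004,0,0.1,0,0.4],[0,0,0.004,0,0,0,0.4],[0,0,0.002,0,0,0,0.4]]])

```text
time: 18.15
eef_pos: [0.5097, 0.2662, 0.1266]
tcp_rot: [-0.192, 0.981, -0.001, 0.001]
contact_force: [0.4, -1.0, -0.2]
opening: 0.655
```

>>> apply_moves(moves=[[[0.0,0,0.002,0,0.1,0,0.4],[0,0,0.002,0,0,0,0.4]]])

```text
time: 18.35
eef_pos: [0.511, 0.2666, 0.1251]
tcp_rot: [-0.192, 0.981, -0.001, 0.002]
contact_force: [-4.1, -1.6, 12.1]
opening: 0.649
```

>>> apply_moves(moves=[[[0.0,0,0.002,0,0.1,0,0.4]]])

```text
time: 18.45
eef_pos: [0.5118, 0.2669, 0.1253]
tcp_rot: [-0.192, 0.981, -0.001, 0.001]
contact_force: [-3.2, -1.9, 7.9]
opening: 0.653
```

>>> apply_moves(moves=[[[0,0,0,0,0,0,0.4],[0,0,0,0,0,0,0],[0,0,-0.001,0,0,0,-0.5],[0,0,-0.001,0,0,0,-1],[0,0,-0.003,0,0,0,-1],[0,0,-0.01,0,0,0,-1],[0,0,-0.03,0,0,0,-1],[0,0,-0.04,0,0,0,-1],[0,0,-0.04,0,0,0,-1],[0,0,0,0,0,0,-1]]])

```text
time: 19.45
eef_pos: [0.5109, 0.2671, 0.2565]
tcp_rot: [-0.192, 0.981, -0.001, 0.0]
contact_force: [0.6, 0.1, 0.2]
opening: 1.001
```

```bash
cat > rim.py <<'E'
from h import *
import sys,pickle
# bright ellipse contours near predicted spot, fitted as circle at height z
def circles(im,c,P,R,z,thr=150):
    u,v=proj('wrist',P,c); g=cv2.cvtColor(im,cv2.COLOR_BGR2HSV); m=((g[...,1]<40)&(g[...,2]>thr)).astype(np.uint8)*255
    k=np.zeros_like(m); cv2.circle(k,(int(u),int(v)),R,255,-1); m&=k
    for ct in cv2.findContours(m,cv2.RETR_LIST,cv2.CHAIN_APPROX_NONE)[0]:
        if len(ct)>60:
            h=cv2.convexHull(ct)[:,0]; print(cv2.boundingRect(ct),fitc([onz('wrist',a,b,z,c) for a,b in h]))
E
python3 - <<'E'
from rim import *
go([.54,-.11,.2],112.3)
c=ctrl.get_calibration('wrist'); im=snap('wrist','w10'); pickle.dump(c,open('w10.pkl','wb'))
print(proj('wrist',[.51,.266,.154],c))
circles(im,c,[.51,.266,.154],75,.154)
E
```

```text
t 19.4 at [0.5109 0.2671 0.2565] yaw 112.12 open 1.001 F [0.6 0.1 0.2] q [ 0.31  0.05  1.8  -0.    1.29 -1.65]
shift now-frame mm [ 115.  -360.2   57. ] target-frame [ 116.1 -359.9   56.5] rot deg [-0.08  0.03 -0.18]
(np.float64(278.46795560240855), np.float64(210.02078720765266))
(242, 177, 73, 71) (array([0.5123, 0.2666, 0.0269]), np.float64(0.0001))
(242, 152, 71, 46) (array([0.4946, 0.2575, 0.0254]), np.float64(0.00037))
(252, 139, 40, 10) (array([0.4845, 0.2527, 0.0231]), np.float64(0.0004))
(204, 135, 137, 123) (array([0.5037, 0.2578, 0.0469]), np.float64(0.00243))
```

>>> apply_moves(moves=[[[0.011,-0.033,0,0,0,0,-1],[0.012,-0.036,0,0,0,0,-1],[0.012,-0.036,0,0,0,0,-1],[0.012,-0.036,0,0,0,0,-1],[0.012,-0.036,0,0,0,0,-1],[0.012,-0.036,0,0,0,0,-1],[0.012,-0.036,0,0,0,0,-1],[0.012,-0.036,0,0,0,0,-0.5],[0.012,-0.036,0.02,0,0,0,-0.3],[0.008,-0.028,0.02,0,0,0,0],[0,0,0,0,0,0,0]]])

```text
time: 20.6
eef_pos: [0.5297, -0.1119, 0.2044]
tcp_rot: [-0.194, 0.981, 0.002, -0.008]
contact_force: [-0.4, -0.3, -0.6]
opening: 0.5
```

Run:
```python
from rim import *
go([.5563,-.1102,.12],112.3)
c=ctrl.get_calibration('wrist'); im=snap('wrist','w11'); pickle.dump(c,open('w11.pkl','wb'))
for P in([.5563,-.1102,.071],[.5563,-.1102,.008]): print(proj('wrist',P,c))
g=cv2.cvtColor(im,cv2.COLOR_BGR2HSV); m=((g[...,1]<40)&(g[...,2]>150)).astype(np.uint8)*255
u,v=map(int,proj('wrist',[.5563,-.1102,.04],c)); k=np.zeros_like(m); cv2.circle(k,(u,v),60,255,-1); m&=k
for ct in cv2.findContours(m,0,1)[0]:
    if cv2.contourArea(ct)>30: print(cv2.boundingRect(ct),cv2.contourArea(ct))
cv2.imwrite('pics/w11c.png',cv2.resize(im[max(0,v-60):v+60,u-60:u+60],None,fx=4,fy=4))
```

```text
t 20.6 at [ 0.5297 -0.1119  0.2044] yaw 112.38 open 0.5 F [-0.4 -0.3 -0.6] q [-0.39  0.02  1.92 -0.01  1.21 -2.35]
shift now-frame mm [-26.5  -9.1  84. ] target-frame [-25.3  -8.5  84.4] rot deg [ 0.34 -0.82  0.08]
(np.float64(268.0361410884946), np.float64(233.07468858117227))
(np.float64(269.43228931049157), np.float64(214.04477018769725))
(250, 195, 40, 45) 1201.5
```

View pics/w11c.png

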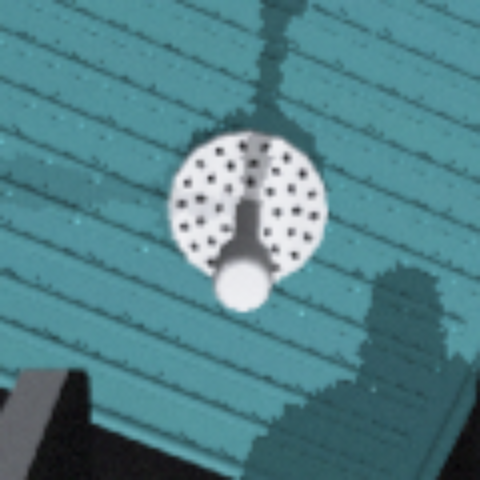

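The crop shows the press disc at (270,215) and knob at (269,234), within 1 px of the prediction, so I descend onto the knob.

>>> apply_moves(moves=[[[-0.013,-0.004,0.0,0.3,-0.8,0,0],[-0.013,-0.004,0.01,0,0,0,0],[0,0,0.02,0,0,0,0],[0,0,0.02,0,0,0,0],[0,0,0.02,0,0,0,0],[0,0,0,0,0,0,0]]])

```text
time: 21.25
eef_pos: [0.565, -0.1005, 0.1383]
tcp_rot: [-0.198, 0.98, -0.001, 0.007]
contact_force: [0.2, 0.2, -0.6]
opening: 0.497
```

Run:
```python
from rim import *
go([.5563,-.1105,.09],112.3)
```

```text
t 21.2 at [ 0.565  -0.1005  0.1383] yaw 112.89 open 0.497 F [ 0.2  0.2 -0.6] q [-0.36  0.15  1.91  0.01  1.06 -2.33]
shift now-frame mm [12.6 -5.6 48.2] target-frame [11.9 -5.9 48.3] rot deg [-0.27  0.75  0.59]
```

>>> apply_moves(moves=[[[0.006,-0.003,0.0,-0.3,0.7,0.6,0],[0.006,-0.003,0.01,0,0,0,0],[0,0,0.015,0,0,0,0],[0,0,0.015,0,0,0,0],[0,0,0,0,0,0,0]]])

```text
time: 21.75
eef_pos: [0.559, -0.11, 0.0998]
tcp_rot: [-0.194, 0.981, -0.001, 0.003]
contact_force: [-0.6, -0.2, -0.7]
opening: 0.498
```

Run:
```python
from rim import *
go([.5563,-.1105,.056],112.3)
```

```text
t 21.8 at [ 0.559  -0.11    0.0998] yaw 112.42 open 0.498 F [-0.6 -0.2 -0.7] q [-0.37  0.2   1.94  0.    1.   -2.34]
shift now-frame mm [ 2.9  0.8 43.8] target-frame [ 2.6  0.6 43.8] rot deg [-0.24  0.35  0.12]
```

>>> apply_moves(moves=[[[0.003,0.001,0.005,-0.2,0.3,0.1,0],[0,0,0.01,0,0,0,0],[0,0,0.01,0,0,0,0],[0,0,0.004,0,0,0,0],[0,0,0,0,0,0,0]]])

```text
time: 22.25
eef_pos: [0.5554, -0.1105, 0.0678]
tcp_rot: [-0.193, 0.981, 0.0, -0.0]
contact_force: [0.2, 0.3, 0.9]
opening: 0.5
```

Run:
```python
from rim import *
go([.5563,-.1105,.056],112.3)
```

```text
t 22.2 at [ 0.5554 -0.1105  0.0678] yaw 112.27 open 0.5 F [0.2 0.3 0.9] q [-0.38  0.24  1.96  0.    0.94 -2.34]
shift now-frame mm [-0.8 -0.3 11.8] target-frame [-0.8 -0.3 11.8] rot deg [ 0.02 -0.   -0.03]
```

>>> apply_moves(moves=[[[0,0,0.005,0,0,0,0],[0,0,0.005,0,0,0,0],[0,0,0,0,0,0,0.4],[0,0,0,0,0,0,0.8],[0,0,0,0,0,0,0.9],[0,0,0,0,0,0,0.9],[0,0,0,0,0,0,0.9]]], force=40)

```text
time: 22.95
eef_pos: [0.5563, -0.1107, 0.0578]
tcp_rot: [-0.193, 0.981, -0.0, 0.001]
contact_force: [-0.6, 0.7, -0.0]
opening: 0.125
```

Run:
```python
from rim import *
go([.5563,-.1105,.056],112.3)
```

```text
t 22.9 at [ 0.5563 -0.1107  0.0578] yaw 112.28 open 0.125 F [-0.6  0.7 -0. ] q [-0.38  0.26  1.96  0.    0.92 -2.34]
shift now-frame mm [-0.1  0.2  1.8] target-frame [-0.1  0.2  1.8] rot deg [-0.06  0.08 -0.02]
```

>>> apply_moves(moves=[[[0,0,-0.01,0,0,0,0.9],[0,0,-0.02,0,0,0,0.9],[0,0,-0.04,0,0,0,0.9],[0,0,-0.04,0,0,0,0.9],[0,0,-0.04,0,0,0,0.9],[0,0,-0.04,0,0,0,0.9],[0,0,-0.02,0,0,0,0.9],[0,0,0,0,0,0,0.9]]])

```text
time: 23.75
eef_pos: [0.555, -0.1102, 0.2805]
tcp_rot: [-0.193, 0.981, -0.001, 0.001]
contact_force: [-0.2, 0.1, -1.1]
opening: 0.124
```

Run:
```python
from rim import *
go([.512,.2665,.25],112.3)
c=ctrl.get_calibration('wrist'); im=snap('wrist','w12'); pickle.dump(c,open('w12.pkl','wb'))
t=ctrl.get_state()['eef_pos']
P=t-[0,0,.0498]; print('expect disc',t); circles(im,c,P,90,P[2],130)
```

```text
t 23.8 at [ 0.555  -0.1102  0.2805] yaw 112.29 open 0.124 F [-0.2  0.1 -1.1] q [-0.38  0.01  1.8   0.    1.33 -2.34]
shift now-frame mm [-103.1  364.9   30.1] target-frame [-103.2  364.9   30.5] rot deg [-0.11  0.13 -0.01]
expect disc [ 0.55451518 -0.11007463  0.27901669]
(267, 272, 25, 27) (array([ 0.5864, -0.0982,  0.0087]), np.float64(0.00017))
(245, 203, 69, 59) (array([ 0.5557, -0.1101,  0.0203]), np.float64(0.00014))
```

The disc hangs straight beneath the tool: fitted radius 20.3 mm, within 1 mm of the tool axis. Move over the chamber.

>>> apply_moves(moves=[[[-0.01,0.035,0,0,0,0,0.9],[-0.01,0.036,0,0,0,0,0.9],[-0.01,0.036,0,0,0,0,0.9],[-0.01,0.036,0,0,0,0,0.9],[-0.01,0.036,0,0,0,0,0.9],[-0.01,0.036,0,0,0,0,0.9],[-0.01,0.036,0,0,0,0,0.9],[-0.01,0.036,0,0,0,0,0.9],[-0.01,0.036,0,0,0,0,0.9],[-0.01,0.03,0,0,0,0,0.9],[0,0,0,0,0,0,0.9],[0,0,0,0,0,0,0.9]]])

```text
time: 25.0
eef_pos: [0.5001, 0.2662, 0.2514]
tcp_rot: [-0.191, 0.981, 0.002, -0.02]
contact_force: [0.4, 0.1, -1.2]
opening: 0.121
```

Run:
```python
from rim import *
go([.512,.2665,.23],112.3)
```

```text
t 25.0 at [0.5001 0.2662 0.2514] yaw 112.05 open 0.121 F [ 0.4  0.1 -1.2] q [ 0.31  0.05  1.8   0.01  1.32 -1.65]
shift now-frame mm [-12.   -4.5  20.9] target-frame [-11.1  -4.3  21.4] rot deg [ 0.65 -2.26 -0.24]
```

>>> apply_moves(moves=[[[-0.006,-0.002,0,0.3,-1.1,-0.2,0.9],[-0.006,-0.002,0,0.3,-1.1,0,0.9],[0,0,0.006,0,0,0,0.9],[0,0,0,0,0,0,0.9]]])

```text
time: 25.4
eef_pos: [0.5135, 0.2634, 0.2416]
tcp_rot: [-0.191, 0.982, -0.001, -0.001]
contact_force: [-0.7, -0.0, -0.9]
opening: 0.122
```

Run:
```python
from rim import *
go([.512,.2665,.23],112.3)
c=ctrl.get_calibration('wrist'); im=snap('wrist','w13')
t=ctrl.get_state()['eef_pos']
P=t-[0,0,.0498]; circles(im,c,P,90,P[2],130); print('rim'); circles(im,c,[.512,.2665,.1545],90,.1545,130)
```

```text
t 25.4 at [0.5135 0.2634 0.2416] yaw 112.04 open 0.122 F [-0.7 -0.  -0.9] q [ 0.3   0.07  1.81 -0.    1.27 -1.66]
shift now-frame mm [ 0.2  3.4 11.6] target-frame [ 0.2  3.4 11.6] rot deg [-0.03 -0.14 -0.26]
(267, 273, 24, 26) (array([0.5438, 0.275 , 0.0084]), np.float64(0.00011))
(246, 193, 15, 30) (array([0.503 , 0.2435, 0.0077]), np.float64(0.00186))
(256, 179, 67, 60) (array([0.5012, 0.2622, 0.0216]), np.float64(0.00042))
(247, 156, 72, 39) (array([0.4891, 0.254 , 0.0208]), np.float64(0.00078))
(190, 146, 156, 116) (array([0.4985, 0.2512, 0.0375]), np.float64(0.00282))
rim
(267, 273, 24, 26) (array([0.562 , 0.2823, 0.0101]), np.float64(0.00013))
(246, 193, 15, 30) (array([0.513 , 0.2446, 0.0093]), np.float64(0.00228))
(256, 179, 67, 60) (array([0.511 , 0.267 , 0.0259]), np.float64(0.00046))
(247, 156, 72, 39) (array([0.4965, 0.2572, 0.025 ]), np.float64(0.00087))
(195, 127, 157, 135) (array([0.5016, 0.2531, 0.0483]), np.float64(0.00316))
```

>>> apply_moves(moves=[[[0,0.003,0.003,0,-0.1,-0.2,0.9],[0,0.001,0.006,0,0,0,0.9],[0,0,0.004,0,0,0,0.9],[0,0,0,0,0,0,0.9]]])

```text
time: 25.85
eef_pos: [0.5125, 0.2669, 0.2287]
tcp_rot: [-0.192, 0.981, -0.0, 0.001]
contact_force: [-0.2, 0.9, -0.3]
opening: 0.125
```

Run:
```python
from rim import *
go([.5115,.2667,.16],112.3)
```

```text
t 25.9 at [0.5125 0.2669 0.2287] yaw 112.19 open 0.125 F [-0.2  0.9 -0.3] q [ 0.3   0.08  1.82 -0.    1.24 -1.65]
shift now-frame mm [ 1.1  0.2 68.7] target-frame [ 1.   0.2 68.7] rot deg [-0.04  0.08 -0.11]
```

>>> apply_moves(moves=[[[0.0015,0,0.005,0,0.1,0,0.9],[0.0005,0,0.005,0,0,0,0.9],[0.0005,0,0.005,0,0,0,0.9],[0,0,0,0,0,0,0.9]]])

```text
time: 26.25
eef_pos: [0.5097, 0.266, 0.2121]
tcp_rot: [-0.193, 0.981, -0.0, -0.0]
contact_force: [-0.6, -0.3, -0.5]
opening: 0.119
```

Run:
```python
from rim import *
go([.5115,.2667,.16],112.3)
```

```text
t 26.2 at [0.5097 0.266  0.2121] yaw 112.21 open 0.119 F [-0.6 -0.3 -0.5] q [ 0.3   0.08  1.84 -0.    1.21 -1.65]
shift now-frame mm [-2.   0.  52.1] target-frame [-1.9 -0.  52.1] rot deg [-0.04 -0.06 -0.09]
```

>>> apply_moves(moves=[[[-0.002,0,0.005,0,0,0,0.9],[0,0,0.005,0,0,0,0.9],[0.0,0,0.004,0,0,0,0.9],[0,0,0,0,0,0,0.9]]])

```text
time: 26.65
eef_pos: [0.5118, 0.2668, 0.1968]
tcp_rot: [-0.193, 0.981, -0.001, -0.0]
contact_force: [0.0, -0.1, -0.4]
opening: 0.13
```

Run:
```python
from rim import *
go([.5115,.2667,.16],112.3)
```

```text
t 26.6 at [0.5118 0.2668 0.1968] yaw 112.21 open 0.13 F [ 0.  -0.1 -0.4] q [ 0.31  0.1   1.85 -0.    1.19 -1.65]
shift now-frame mm [ 0.3  0.1 36.8] target-frame [ 0.3  0.  36.8] rot deg [-0.05 -0.06 -0.09]
```

>>> apply_moves(moves=[[[0,0,0.006,0,0,0,0.9],[0,0,0.006,0,0,0,0.9],[0,0,0.005,0,0,0,0.9],[0,0,0,0,0,0,0.9]]])

```text
time: 27.05
eef_pos: [0.5118, 0.2668, 0.1782]
tcp_rot: [-0.193, 0.981, -0.0, -0.0]
contact_force: [0.5, -0.3, -0.5]
opening: 0.125
```

Run:
```python
from rim import *
go([.5115,.2667,.158],112.3)
```

```text
t 27.1 at [0.5118 0.2668 0.1782] yaw 112.21 open 0.125 F [ 0.5 -0.3 -0.5] q [ 0.31  0.12  1.87 -0.    1.15 -1.65]
shift now-frame mm [ 0.3  0.1 20.2] target-frame [ 0.3  0.1 20.2] rot deg [-0.05 -0.05 -0.09]
```

>>> apply_moves(moves=[[[0,0,0.005,0,0,0,0.9],[0,0,0.005,0,0,0,0.9],[0,0,0.004,0,0,0,0.9],[0,0,0,0,0,0,0.9]]])

```text
time: 27.45
eef_pos: [0.5118, 0.2667, 0.1629]
tcp_rot: [-0.193, 0.981, -0.0, -0.0]
contact_force: [-0.6, 1.0, -0.7]
opening: 0.12
```

>>> apply_moves(moves=[[[0,0,0.003,0,0,0,0.9],[0,0,0.001,0,0,0,0.9]]])

```text
time: 27.65
eef_pos: [0.512, 0.2668, 0.1588]
tcp_rot: [-0.193, 0.981, -0.0, -0.0]
contact_force: [-0.4, -0.1, -1.7]
opening: 0.126
```

>>> apply_moves(moves=[[[0,0,0.0015,0,0,0,0.9]]])

```text
time: 27.75
eef_pos: [0.5122, 0.2669, 0.1576]
tcp_rot: [-0.193, 0.981, -0.0, 0.0]
contact_force: [0.1, 1.0, 4.9]
opening: 0.125
```

>>> apply_moves(moves=[[[0,0,0,0,0,0,0.9],[0,0,0,0,0,0,0.6],[0,0,0,0,0,0,0.3],[0,0,0,0,0,0,0.1],[0,0,-0.005,0,0,0,0],[0,0,-0.015,0,0,0,0],[0,0,-0.03,0,0,0,0],[0,0,-0.03,0,0,0,0],[0,0,-0.03,0,0,0,0],[0,0,0,0,0,0,0]]])

```text
time: 28.75
eef_pos: [0.5125, 0.2671, 0.2768]
tcp_rot: [-0.193, 0.981, -0.0, 0.002]
contact_force: [0.4, 0.4, 0.1]
opening: 0.501
```

Run:
```python
from rim import *
go([.4464,-.2525,.22],112.3)
c=ctrl.get_calibration('wrist'); im=snap('wrist','w14'); pickle.dump(c,open('w14.pkl','wb'))
print('pred knob px',proj('wrist',[.5122,.2668,.171],c),'rim',proj('wrist',[.5122,.2668,.1545],c))
circles(im,c,[.512,.2665,.1545],80,.1545,140)
print('knob z'); circles(im,c,[.512,.2665,.171],20,.171,170)
```

```text
t 28.8 at [0.5125 0.2671 0.2768] yaw 112.21 open 0.501 F [0.4 0.4 0.1] q [ 0.31  0.04  1.77 -0.    1.33 -1.65]
shift now-frame mm [ 257.8 -455.9   56.6] target-frame [ 258.3 -455.6   56.8] rot deg [-0.07  0.17 -0.09]
pred knob px (np.float64(279.17776266695904), np.float64(209.53604898029715)) rim (np.float64(279.14646751661894), np.float64(204.1442126510365))
(245, 171, 69, 66) (array([0.5122, 0.2665, 0.0268]), np.float64(0.00011))
(246, 150, 65, 36) (array([0.4976, 0.2581, 0.0258]), np.float64(0.00082))
(199, 123, 143, 124) (array([0.5021, 0.2537, 0.0509]), np.float64(0.00284))
knob z
```

Run:
```python
from rim import *
c=pickle.load(open('w14.pkl','rb')); im=cv2.imread('pics/w14.png')
g=cv2.cvtColor(im[190:230,258:300],cv2.COLOR_BGR2GRAY); print(g.max(),np.median(g))
_,m=cv2.threshold(g,0,255,cv2.THRESH_OTSU)
for ct in cv2.findContours(m,1,1)[0]:
    if cv2.contourArea(ct)>25:
        (x,y),r=cv2.minEnclosingCircle(ct); print(x+258,y+190,r,cv2.contourArea(ct),onz('wrist',x+258,y+190,.171,c).round(4))
```

```text
233 97.0
280.2333335876465 211.0 7.8308796882629395 160.5 [0.513 0.268 0.171]
```

>>> apply_moves(moves=[[[0,0,0,0,0,7.4,0],[0,0,0,0,0,7.4,0],[0,0,0,0,0,7.4,0],[0.003,-0.04,0,0,0,0,0],[0.006,-0.048,0,0,0,0,0],[0.006,-0.048,0,0,0,0,0],[0.006,-0.048,0,0,0,0,0],[0.006,-0.048,0,0,0,0,0],[0.006,-0.048,0,0,0,0,0],[0.006,-0.048,0,0,0,0,0],[0.006,-0.048,0,0,0,0,0],[0.006,-0.048,0,0,0,0,0]]])

```text
time: 30.0
eef_pos: [0.447, -0.1652, 0.2658]
tcp_rot: [0.002, 1.0, 0.0, -0.007]
contact_force: [1.5, -0.3, 0.4]
opening: 0.502
```

Run:
```python
from rim import *
go([.4464,-.2525,.2],90)
```

```text
t 30.0 at [ 0.447  -0.1652  0.2658] yaw 89.78 open 0.502 F [ 1.5 -0.3  0.4] q [-0.56 -0.18  2.   -0.01  1.33 -2.13]
shift now-frame mm [ -0.7 -87.4  65.8] target-frame [  0.6 -87.3  65.8] rot deg [ 0.03 -0.81 -0.22]
```

>>> apply_moves(moves=[[[0,-0.02,0,0,-0.4,-0.2,0],[0,-0.025,0.01,0,-0.4,0,0],[0,-0.02,0.015,0,0,0,0],[0,-0.01,0.015,0,0,0,0],[0,0,0,0,0,0,0],[0,0,0,0,0,0,0]]])

```text
time: 30.6
eef_pos: [0.4416, -0.2479, 0.2203]
tcp_rot: [0.006, 1.0, 0.002, -0.003]
contact_force: [-0.2, 0.2, 0.2]
opening: 0.501
```

Run:
```python
from rim import *
go([.4464,-.2525,.12],90)
c=ctrl.get_calibration('wrist'); im=snap('wrist','w15')
u,v=map(int,proj('wrist',[.4464,-.2525,.051],c)); g=cv2.cvtColor(im[v-22:v+22,u-22:u+22],cv2.COLOR_BGR2GRAY); m=(g<60).astype(np.uint8)
for ct in cv2.findContours(m,0,1)[0]:
    if cv2.contourArea(ct)>30:
        (x,y),r=cv2.minEnclosingCircle(ct); print('knob',x+u-22,y+v-22,r,onz('wrist',x+u-22,y+v-22,.051,c).round(4))
circles(im,c,[.4464,-.2525,.006],80,.006,100)
```

```text
t 30.6 at [ 0.4416 -0.2479  0.2203] yaw 89.33 open 0.501 F [-0.2  0.2  0.2] q [-0.71 -0.08  1.99 -0.    1.23 -2.27]
shift now-frame mm [ -5.5  -5.  100.2] target-frame [ -4.8  -4.6 100.3] rot deg [ 0.27 -0.36 -0.67]
knob 272.44117736816406 196.57843208312988 7.875340461730957 [ 0.4443 -0.2531  0.051 ]
(240, 155, 68, 68) (array([ 0.4464, -0.2529,  0.036 ]), np.float64(0.00012))
```

>>> apply_moves(moves=[[[-0.004,-0.005,0,0.3,-0.4,-0.7,0],[0,0,0.02,0,0,0,0],[0,0,0.03,0,0,0,0],[0,0,0.03,0,0,0,0],[0,0,0.02,0,0,0,0],[0,0,0,0,0,0,0]]])

```text
time: 31.25
eef_pos: [0.4516, -0.2531, 0.1244]
tcp_rot: [-0.005, 1.0, -0.005, 0.007]
contact_force: [-1.2, 0.3, 0.3]
opening: 0.498
```

Run:
```python
from rim import *
go([.4462,-.2528,.041],90)
```

```text
t 31.2 at [ 0.4516 -0.2531  0.1244] yaw 90.61 open 0.498 F [-1.2  0.3  0.3] q [-0.71  0.05  2.06  0.    1.02 -2.29]
shift now-frame mm [ 6.6  1.2 83.3] target-frame [ 5.4  0.3 83.4] rot deg [-0.62  0.77  0.61]
```

>>> apply_moves(moves=[[[0.005,0,0,-0.6,0.8,0.6,0],[0,0,0.015,0,0,0,0],[0,0,0.02,0,0,0,0],[0,0,0.015,0,0,0,0],[0,0,0,0,0,0,0]]])

```text
time: 31.75
eef_pos: [0.4506, -0.2556, 0.0784]
tcp_rot: [-0.001, 1.0, -0.004, 0.004]
contact_force: [-0.3, 0.6, 0.1]
opening: 0.499
```

Run:
```python
from rim import *
go([.4462,-.2528,.041],90)
```

```text
t 31.8 at [ 0.4506 -0.2556  0.0784] yaw 90.1 open 0.499 F [-0.3  0.6  0.1] q [-0.71  0.12  2.08 -0.    0.93 -2.28]
shift now-frame mm [ 4.7  3.1 37.4] target-frame [ 4.4  2.8 37.4] rot deg [-0.45  0.47  0.11]
```

>>> apply_moves(moves=[[[0.005,0.003,0,-0.4,0.5,0.1,0],[0.0005,0,0.008,0,0,0,0],[0.0005,0,0.01,0,0,0,0],[0,0,0.007,0,0,0,0],[0,0,0,0,0,0,0]]])

```text
time: 32.25
eef_pos: [0.4459, -0.254, 0.0546]
tcp_rot: [0.0, 1.0, -0.002, 0.002]
contact_force: [0.1, 0.6, 0.2]
opening: 0.501
```

Run:
```python
from rim import *
go([.4462,-.2528,.041],90)
```

```text
t 32.2 at [ 0.4459 -0.254   0.0546] yaw 90.0 open 0.501 F [0.1 0.6 0.2] q [-0.72  0.15  2.09 -0.    0.89 -2.29]
shift now-frame mm [-0.3  1.2 13.6] target-frame [-0.3  1.2 13.6] rot deg [-0.25  0.2  -0.  ]
```

>>> apply_moves(moves=[[[0,0.001,0.005,-0.2,0.2,0,0],[0,0,0.006,0,0,0,0],[0,0,0,0,0,0,0]]])

```text
time: 32.55
eef_pos: [0.446, -0.253, 0.0427]
tcp_rot: [0.0, 1.0, -0.0, -0.0]
contact_force: [-0.3, -0.6, 0.2]
opening: 0.5
```

Run:
```python
from rim import *
go([.4462,-.2528,.041],90)
```

```text
t 32.5 at [ 0.446  -0.253   0.0427] yaw 90.0 open 0.5 F [-0.3 -0.6  0.2] q [-0.71  0.18  2.09 -0.    0.87 -2.28]
shift now-frame mm [-0.2  0.2  1.7] target-frame [-0.2  0.2  1.7] rot deg [-0.04 -0.02 -0.  ]
```

>>> apply_moves(moves=[[[0,0,0.002,0,0,0,0],[0,0,0,0,0,0,0.4],[0,0,0,0,0,0,0.8],[0,0,0,0,0,0,0.9],[0,0,0,0,0,0,0.9],[0,0,0,0,0,0,0.9]]], force=45)

```text
time: 33.15
eef_pos: [0.4463, -0.2533, 0.0408]
tcp_rot: [0.0, 1.0, -0.001, 0.0]
contact_force: [-0.2, 0.4, -0.2]
opening: 0.156
```

>>> apply_moves(moves=[[[0,0,-0.01,0,0,0,0.9],[0,0,-0.02,0,0,0,0.9],[0,0,-0.04,0,0,0,0.9],[0,0,-0.04,0,0,0,0.9],[0,0,-0.04,0,0,0,0.9],[0,0,-0.04,0,0,0,0.9],[0,0,-0.02,0,0,0,0.9],[0,0,-0.01,0,0,0,0.9],[0,0,0,0,0,0,0.9]]])

```text
time: 34.05
eef_pos: [0.4449, -0.2517, 0.2733]
tcp_rot: [-0.0, 1.0, -0.0, 0.0]
contact_force: [0.3, -0.5, -0.7]
opening: 0.155
```

Run:
```python
from rim import *
go([.5125,.2668,.26],90)
c=ctrl.get_calibration('wrist'); im=snap('wrist','w16')
t=ctrl.get_state()['eef_pos']
for z in (-.036,-.032): circles(im,c,t+[0,0,z],110,t[2]+z,100)
```

```text
t 34.0 at [ 0.4449 -0.2517  0.2733] yaw 90.01 open 0.155 F [ 0.3 -0.5 -0.7] q [-0.71 -0.11  1.93 -0.    1.33 -2.28]
shift now-frame mm [-67.6 518.5  13. ] target-frame [-67.6 518.5  13.3] rot deg [-0.04  0.01  0.01]
(263, 288, 31, 20) (array([ 0.4785, -0.2522,  0.0094]), np.float64(0.00042))
(213, 179, 131, 121) (array([ 0.4466, -0.2522,  0.0371]), np.float64(0.00025))
(263, 288, 31, 20) (array([ 0.4763, -0.2522,  0.0092]), np.float64(0.00042))
(213, 179, 131, 121) (array([ 0.4451, -0.2522,  0.0362]), np.float64(0.00024))
```

>>> apply_moves(moves=[[[-0.006,0.04,-0.002,0,0,0,0.9],[-0.007,0.045,-0.002,0,0,0,0.9],[-0.007,0.045,-0.002,0,0,0,0.9],[-0.007,0.045,-0.002,0,0,0,0.9],[-0.007,0.045,-0.002,0,0,0,0.9],[-0.007,0.045,-0.002,0,0,0,0.9],[-0.007,0.045,-0.002,0,0,0,0.9],[-0.007,0.045,-0.002,0,0,0,0.9],[-0.006,0.045,-0.002,0,0,0,0.9],[-0.005,0.045,-0.002,0,0,0,0.9],[0,0.03,0,0,0,0,0.9],[0,0,0,0,0,0,0.9]]])

```text
time: 35.3
eef_pos: [0.503, 0.2416, 0.2645]
tcp_rot: [0.003, 1.0, 0.003, -0.023]
contact_force: [0.4, -0.5, -0.9]
opening: 0.156
```

Run:
```python
from rim import *
go([.512,.2671,.23],90)
```

```text
t 35.3 at [0.503  0.2416 0.2645] yaw 89.61 open 0.156 F [ 0.4 -0.5 -0.9] q [ 0.26  0.03  1.81  0.02  1.35 -1.31]
shift now-frame mm [-10.4  25.4  34.2] target-frame [-9.  25.5 34.5] rot deg [ 0.32 -2.68 -0.39]
```

>>> apply_moves(moves=[[[-0.005,0.012,0,0.1,-1.3,-0.2,0.9],[-0.004,0.013,0,0.2,-1.3,-0.2,0.9],[0,0,0,0,0,0,0.9],[0,0,0.01,0,0,0,0.9],[0,0,0,0,0,0,0.9]]])

```text
time: 35.8
eef_pos: [0.5109, 0.2658, 0.2477]
tcp_rot: [0.0, 1.0, -0.002, -0.003]
contact_force: [-0.2, -0.1, -1.4]
opening: 0.154
```

Run:
```python
from rim import *
go([.512,.2671,.22],90)
```

```text
t 35.8 at [0.5109 0.2658 0.2477] yaw 89.95 open 0.154 F [-0.2 -0.1 -1.4] q [ 0.3   0.06  1.8  -0.    1.28 -1.26]
shift now-frame mm [-1.3  1.4 27.7] target-frame [-1.1  1.3 27.7] rot deg [-0.23 -0.37 -0.05]
```

>>> apply_moves(moves=[[[-0.001,0.001,0.004,-0.2,-0.3,0,0.9],[0,0,0.008,0,0,0,0.9],[0,0,0.008,0,0,0,0.9],[0,0,0.004,0,0,0,0.9],[0,0,0,0,0,0,0.9]]])

```text
time: 36.3
eef_pos: [0.5122, 0.2648, 0.2213]
tcp_rot: [0.002, 1.0, -0.0, -0.001]
contact_force: [-0.4, 0.2, -1.0]
opening: 0.15
```

Run:
```python
from rim import *
go([.512,.2671,.2],90)
```

```text
t 36.3 at [0.5122 0.2648 0.2213] yaw 89.77 open 0.15 F [-0.4  0.2 -1. ] q [ 0.3   0.08  1.83 -0.    1.23 -1.27]
shift now-frame mm [ 0.2  2.3 21.3] target-frame [ 0.2  2.3 21.3] rot deg [-0.05 -0.07 -0.23]
```

>>> apply_moves(moves=[[[0,0.002,0.003,0,-0.1,-0.2,0.9],[0,0.001,0.005,0,0,0,0.9],[0,0,0.005,0,0,0,0.9],[0,0,0,0,0,0,0.9]]])

```text
time: 36.7
eef_pos: [0.5125, 0.2682, 0.2075]
tcp_rot: [0.0, 1.0, -0.0, 0.001]
contact_force: [0.2, -0.7, -0.5]
opening: 0.153
```

Run:
```python
from rim import *
go([.512,.2671,.1805],90)
```

```text
t 36.7 at [0.5125 0.2682 0.2075] yaw 89.99 open 0.153 F [ 0.2 -0.7 -0.5] q [ 0.31  0.1   1.84 -0.    1.2  -1.26]
shift now-frame mm [ 0.5 -1.1 27. ] target-frame [ 0.5 -1.1 27. ] rot deg [-0.03  0.08 -0.01]
```

>>> apply_moves(moves=[[[0.0005,-0.001,0.004,0,0.1,0,0.9],[0,0,0.005,0,0,0,0.9],[0,0,0.004,0,0,0,0.9],[0,0,0,0,0,0,0.9]]])

```text
time: 37.1
eef_pos: [0.5119, 0.2672, 0.1935]
tcp_rot: [-0.0, 1.0, -0.0, -0.0]
contact_force: [0.1, 0.6, -1.1]
opening: 0.149
```

Run:
```python
from rim import *
go([.512,.2671,.1805],90)
```

```text
t 37.1 at [0.5119 0.2672 0.1935] yaw 90.01 open 0.149 F [ 0.1  0.6 -1.1] q [ 0.31  0.11  1.86 -0.    1.18 -1.27]
shift now-frame mm [-0.1 -0.1 13. ] target-frame [-0.1 -0.1 13. ] rot deg [-0.03 -0.02  0.01]
```

>>> apply_moves(moves=[[[0,0,0.004,0,0,0,0.9],[0,0,0.004,0,0,0,0.9]]])

```text
time: 37.3
eef_pos: [0.5124, 0.2673, 0.1856]
tcp_rot: [-0.0, 1.0, -0.0, 0.0]
contact_force: [-0.4, -0.6, -0.9]
opening: 0.154
```

>>> apply_moves(moves=[[[0,0,0.002,0,0,0,0.9],[0,0,0.001,0,0,0,0.9]]])

```text
time: 37.5
eef_pos: [0.5127, 0.2674, 0.1831]
tcp_rot: [-0.0, 1.0, 0.0, 0.001]
contact_force: [-1.3, 0.2, 5.1]
opening: 0.148
```

>>> apply_moves(moves=[[[0,0,0.0015,0,0,0,0.9]]])

```text
time: 37.6
eef_pos: [0.5133, 0.2676, 0.1831]
tcp_rot: [-0.0, 1.0, 0.0, 0.002]
contact_force: [-2.3, -0.4, 6.0]
opening: 0.152
```

>>> apply_moves(moves=[[[0.0005,0,0.003,0,0.1,0,0.9]]])

```text
time: 37.7
eef_pos: [0.514, 0.2679, 0.183]
tcp_rot: [-0.0, 1.0, 0.001, 0.002]
contact_force: [-3.2, -1.2, 12.6]
opening: 0.153
```

Run:
```python
from rim import *
go([.512,.2671,.1805],90); print(ctrl.get_state()['wrist_torque'])
c=ctrl.get_calibration('wrist'); im=snap('wrist','w17'); s=snap('scene','s17'); sc=ctrl.get_calibration('scene')
t=ctrl.get_state()['eef_pos']
for z in (.145,.148): circles(im,c,[t[0],t[1],z],110,z,100)
for nm,P in (('lid bottom axis',[.5125,.2668,.145]),('rim flange',[.509,.2655,.101])): print(nm,proj('scene',P,sc))
a=im[100:420,120:440]; u,v=map(int,proj('scene',[.512,.2668,.13],sc)); b=s[v-55:v+55,u-55:u+55]
cv2.imwrite('pics/c17.png',np.hstack([cv2.resize(a,(380,380)),cv2.resize(b,(380,380),interpolation=cv2.INTER_CUBIC)]))
```

```text
t 37.7 at [0.514  0.2679 0.183 ] yaw 90.02 open 0.153 F [-3.2 -1.2 12.6] q [ 0.31  0.12  1.86 -0.    1.15 -1.27]
shift now-frame mm [ 2.1 -0.8  2.5] target-frame [ 2.  -0.8  2.5] rot deg [0.06 0.28 0.02]
[-0.23392277  0.45282724 -0.03993008]
(263, 289, 31, 18) (array([0.5484, 0.2673, 0.0093]), np.float64(0.00033))
(233, 208, 52, 54) (array([0.519 , 0.2651, 0.0233]), np.float64(0.00042))
(211, 188, 35, 57) (array([0.5108, 0.2569, 0.0267]), np.float64(0.00049))
(253, 141, 38, 8) (array([0.4764, 0.2649, 0.0174]), np.float64(0.00029))
(169, 131, 178, 169) (array([0.5053, 0.2588, 0.0505]), np.float64(0.00272))
(263, 289, 31, 18) (array([0.5467, 0.2673, 0.0091]), np.float64(0.00033))
(233, 208, 52, 54) (array([0.5177, 0.2651, 0.0229]), np.float64(0.00041))
(211, 188, 35, 57) (array([0.5097, 0.2571, 0.0263]), np.float64(0.00049))
(253, 141, 38, 8) (array([0.4759, 0.265 , 0.0171]), np.float64(0.00028))
(169, 133, 178, 167) (array([0.5048, 0.2586, 0.0495]), np.float64(0.00262))
lid bottom axis (np.float64(184.64381358216022), np.float64(301.58029424077733))
rim flange (np.float64(189.98509392504616), np.float64(317.7070794024688))
```

View pics/c17.png

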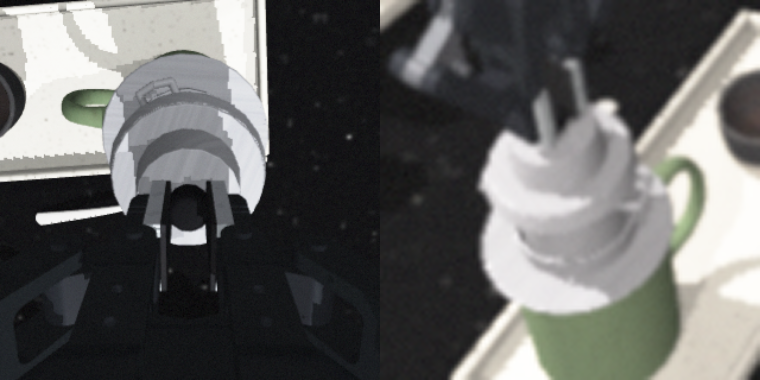

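Over-force check: contact is firm at z=0.183, about 2 mm above my prediction. The picture shows the lid level over the chamber, with its skirt just above the ears. I release it and measure the lid's height.

>>> apply_moves(moves=[[[0,0,0,0,0,0,0.9],[0,0,0,0,0,0,0.6],[0,0,0,0,0,0,0.3],[0,0,0,0,0,0,0.1],[0,0,-0.003,0,0,0,0],[0,0,-0.01,0,0,0,0],[0,0,-0.025,0,0,0,0],[0,0,-0.025,0,0,0,0],[0,0,0,0,0,0,0]]])

```text
time: 38.7
eef_pos: [0.5136, 0.2678, 0.2489]
tcp_rot: [-0.0, 1.0, 0.0, 0.002]
contact_force: [0.3, -0.4, 0.2]
opening: 0.506
```

```bash
cat > knob.py <<'E'
from rim import *
def tri(rays):
    A=np.zeros((3,3));b=np.zeros(3)
    for o,d in rays:
        d=d/np.linalg.norm(d); Q=np.eye(3)-np.outer(d,d); A+=Q;b+=Q@o
    return np.linalg.solve(A,b)
def knob(n,f,P=[.513,.267,.190],R=22):
    c=ctrl.get_calibration(n); im=snap(n,f); u,v=map(int,proj(n,P,c)); g=cv2.cvtColor(im[v-R:v+R,u-R:u+R],cv2.COLOR_BGR2GRAY)
    out=[]
    for ct in cv2.findContours((g<60).astype(np.uint8),0,1)[0]:
        if cv2.contourArea(ct)>15:
            (x,y),w,_=cv2.minAreaRect(ct); out.append((x+u-R,y+v-R,w))
    print(n,(u,v),[(round(a,1),round(b,1),np.round(w,1)) for a,b,w in out]); return c,out
E
python3 - <<'E'
from knob import *
go([.46,.267,.25],90)
c,o=knob('wrist','w18')
if o: pickle.dump((c,o[0]),open('k1.pkl','wb'))
knob('scene','s18',R=9); knob('top','t18',R=8)
im=cv2.imread('pics/w18.png')
for z in (.145,.148): circles(im,c,[.513,.267,z],70,z,100)
E
```

```text
t 38.7 at [0.5136 0.2678 0.2489] yaw 90.02 open 0.506 F [ 0.3 -0.4  0.2] q [ 0.31  0.06  1.8  -0.    1.27 -1.27]
shift now-frame mm [53.6 -0.7 -1.3] target-frame [53.6 -0.8 -1.1] rot deg [0.06 0.25 0.02]
wrist (277, 228) [(278.5, 228.5, array([25., 23.]))]
scene (180, 284) [(180.5, 285.5, array([7., 7.])), (179.5, 278.0, array([ 6., 17.]))]
top (156, 275) []
(266, 215, 26, 28) (array([0.5281, 0.2676, 0.0107]), np.float64(0.00035))
(247, 185, 37, 32) (array([0.5167, 0.2656, 0.0215]), np.float64(0.00016))
(229, 172, 25, 41) (array([0.513 , 0.262 , 0.0306]), np.float64(0.00058))
(207, 139, 129, 123) (array([0.5087, 0.263 , 0.0473]), np.float64(0.00117))
(266, 215, 26, 28) (array([0.5271, 0.2676, 0.0106]), np.float64(0.00034))
(247, 185, 37, 32) (array([0.5159, 0.2656, 0.0212]), np.float64(0.00016))
(229, 172, 25, 41) (array([0.5122, 0.2621, 0.0302]), np.float64(0.00058))
(207, 140, 129, 122) (array([0.5085, 0.2629, 0.0466]), np.float64(0.00127))
```

>>> apply_moves(moves=[[[0,-0.03,-0.01,0,0,0,0],[0,-0.03,-0.01,0,0,0,0],[0,-0.03,-0.01,0,0,0,0],[0,-0.03,0,0,0,0,0],[0,0,0,0,0,0,0],[0,0,0,0,0,0,0],[0,0,0,0,0,0,0]]])

```text
time: 39.55
eef_pos: [0.5061, 0.1434, 0.2615]
tcp_rot: [-0.001, 1.0, -0.002, -0.013]
contact_force: [0.9, 0.2, 0.0]
opening: 0.5
```

Run:
```python
from knob import *
go([.46,.267,.25],90)
c,o=knob('wrist','w19',R=26); c1,o1=pickle.load(open('k1.pkl','rb'))
for k in o:
    print(tri([ray('wrist',k[0],k[1],c),ray('wrist',o1[0],o1[1],c1)]).round(4))
print('seated px',proj('wrist',[.5135,.267,.1908],c),proj('wrist',[.5135,.267,.178],c))
```

```text
t 39.5 at [0.5061 0.1434 0.2615] yaw 90.13 open 0.5 F [0.9 0.2 0. ] q [ 0.08 -0.05  1.89 -0.    1.33 -1.49]
shift now-frame mm [ 45.5 123.7  12.1] target-frame [ 46.1 123.6  11.5] rot deg [-0.25 -1.44  0.13]
wrist (466, 237) [(465.3, 237.0, array([27.7, 23. ])), (478.5, 237.5, array([49., 25.]))]
[0.5137 0.2674 0.1877]
[0.5091 0.2674 0.2023]
seated px (np.float64(467.16326728192513), np.float64(238.20000658986837)) (np.float64(457.4157387182634), np.float64(232.42234949998564))
```

Run:
```python
from knob import *
c=ctrl.get_calibration('wrist'); im=cv2.imread('pics/w19.png'); c1,o1=pickle.load(open('k1.pkl','rb'))
a=np.linspace(0,6.28,60)
for dz in (0,.0025,.005):
    # axis xy from the first view (near nadir)
    p=onz('wrist',o1[0],o1[1],.1885+dz,c1)
    Q=np.array([proj('wrist',[p[0]+.008*np.cos(t),p[1]+.008*np.sin(t),z+dz],c) for t in a for z in (.1778,.1908)])
    S=np.array([proj('wrist',[p[0]+.0365*np.cos(t),p[1]+.0365*np.sin(t),.1448+dz],c) for t in a])
    print(dz,'knob u',Q[:,0].min().round(1),Q[:,0].max().round(1),'v',Q[:,1].min().round(1),Q[:,1].max().round(1),'skirt u',S[:,0].min().round(1),S[:,0].max().round(1),'v',S[:,1].min().round(1),S[:,1].max().round(1))
g=cv2.cvtColor(im,cv2.COLOR_BGR2GRAY)
for r in (232,237,242): print(r,g[r,440:500].tolist())
```

```text
0 knob u 446.1 479.7 v 221.5 250.0 skirt u 390.2 483.1 v 174.0 263.4
0.0025 knob u 447.9 482.1 v 221.3 250.1 skirt u 391.3 485.1 v 173.4 263.7
0.005 knob u 449.8 484.5 v 221.1 250.2 skirt u 392.4 487.1 v 172.7 263.9
232 [199, 204, 203, 201, 202, 200, 201, 148, 123, 126, 127, 104, 46, 12, 10, 11, 11, 14, 14, 7, 10, 9, 7, 15, 23, 20, 28, 29, 28, 30, 30, 35, 31, 27, 33, 25, 28, 24, 73, 214, 228, 229, 227, 225, 223, 225, 226, 226, 200, 23, 22, 25, 28, 17, 12, 18, 20, 23, 23, 21]
237 [203, 201, 199, 199, 198, 195, 194, 203, 204, 209, 175, 76, 10, 7, 10, 13, 12, 13, 18, 17, 24, 26, 33, 27, 28, 29, 34, 30, 32, 29, 34, 36, 30, 34, 31, 29, 28, 33, 30, 39, 128, 223, 224, 226, 226, 226, 226, 196, 17, 22, 17, 19, 23, 19, 21, 15, 19, 25, 23, 20]
242 [200, 201, 197, 196, 198, 204, 206, 209, 209, 210, 207, 204, 110, 28, 12, 7, 17, 18, 20, 27, 21, 29, 27, 30, 31, 28, 30, 29, 29, 28, 31, 28, 27, 31, 31, 32, 29, 29, 36, 103, 224, 226, 227, 226, 222, 199, 51, 19, 20, 21, 19, 22, 18, 21, 25, 21, 23, 21, 19, 19]
```

The knob's far edge (480.0 px observed, 479.7 predicted when seated) puts the lid fully down. Hand in.

Run:
```python
from h import *
s=ctrl.get_state(); print(s['time'],s['contact_force'].round(1)); print(ctrl.sign_off())
```

```text
39.6 [ 0.1 -0.3 -0. ]
the job is handed in; nothing more can be done
None
```

The dripper is assembled on the green mug in the order asked: base plate, chamber, press, lid. Each part was lowered until it touched, then released. I handed in at 39.6 s, with the gripper clear and wrist force near zero. I used 16 viewed pictures, the most allowed.

- **Plate, chamber and press:** each made contact within about 1 mm of its calculated seated height. After release, the chamber rim and press knob measured within 2 mm of the same axis.
- **Lid, one disagreement:** it made contact about 2.5 mm higher than I had calculated, possibly because the knob slipped a little in the grip. After release, a two-view check matched the fully seated height: the knob's far edge was at 480.0 px against 479.7 px predicted. That check is good to about 2 mm.
- **Not measured at the end:** I did not re-measure the mug, small cup, spoon or coffee packet. The highest contact force I saw, about 17 N, was when the plate went onto the mug.

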